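# Change over the specimen polisher

## Task

The polisher has finished a run: swing its drive head out to the side, then take the finished mount out of the specimen plate and stand it gently, same face down, on the inverted microscope's stage, centred over the viewing aperture. Drop every new 30 mm mount from the press's catch tray into a pocket of the plate, one to a pocket and seated on the platen, leaving the wide 40 mm mount in the tray. When all are in, swing the head fully home over the plate again, then press the start button; do not knock the wash bottle over.

Things in the scene. Friction and masses are not known exactly. Their poses are not given: they have to be found in the camera images.
- mount1: new resin mount: upright black cylinder, 30 mm diameter, 26 mm tall, rims chamfered 2 mm, about 45 g; origin at the centre of its underside, z up its axis. It starts standing in the press's catch tray; some of the five are absent in a run
- mount2: new resin mount: upright black cylinder, 30 mm diameter, 26 mm tall, rims chamfered 2 mm, about 45 g; origin at the centre of its underside, z up its axis. It starts standing in the press's catch tray; some of the five are absent in a run
- mount3: new resin mount: upright black cylinder, 30 mm diameter, 26 mm tall, rims chamfered 2 mm, about 45 g; origin at the centre of its underside, z up its axis. It starts standing in the press's catch tray; some of the five are absent in a run
- mount4: new resin mount: upright black cylinder, 30 mm diameter, 26 mm tall, rims chamfered 2 mm, about 45 g; origin at the centre of its underside, z up its axis. It starts standing in the press's catch tray; some of the five are absent in a run
- mount5: new resin mount: upright black cylinder, 30 mm diameter, 26 mm tall, rims chamfered 2 mm, about 45 g; origin at the centre of its underside, z up its axis. It starts standing in the press's catch tray; some of the five are absent in a run
- finished: the one finished resin mount: upright black cylinder, 30 mm diameter, 26 mm tall, rims chamfered 2 mm, about 45 g; origin at the centre of its underside, z up its axis. It starts in a pocket of the specimen plate on the polisher, under the drive head, sticking 16 mm out of the plate
- wide: a wider black resin mount, 40 mm diameter, 26 mm tall, among the new ones in the catch tray; too wide for the pockets. Origin at the centre of its underside
- pocket0 (a point): centre of pocket 0 of the specimen plate, at its floor (the platen); a seated mount has its origin here. Plate: fixed steel disc, 176 mm diameter, 10 mm thick, with six round through pockets of 34 mm diameter on a 60 mm radius, numbered anticlockwise from above. Its underside lies on the platen, 150 mm above the bench
- pocket1 (a point): centre of pocket 1 of the specimen plate, at its floor (the platen); a seated mount has its origin here. The plate's middle, 60 mm away, has a boss of 28 mm diameter, 4 mm high. The splash rim round the plate (240 to 270 mm diameter) is 4 mm lower than the plate's top
- pocket2 (a point): centre of pocket 2 of the specimen plate, at its floor (the platen); a seated mount has its origin here. See pocket0
- pocket3 (a point): centre of pocket 3 of the specimen plate, at its floor (the platen); a seated mount has its origin here. See pocket0
- pocket4 (a point): centre of pocket 4 of the specimen plate, at its floor (the platen); a seated mount has its origin here. See pocket0
- pocket5 (a point): centre of pocket 5 of the specimen plate, at its floor (the platen); a seated mount has its origin here. See pocket0
- press: mounting press with its open steel catch tray, fixed. Origin on the bench under the tray's centre; tray inside 200 mm along x, 140 mm along y, floor 20 mm above the bench, walls rising 10 mm above that floor. A sloping chute comes down to the tray's -y side, higher than the wall; the press housing (to 0.4 m high) begins 260 mm from the tray's centre on that side
- microscope: the white inverted microscope, fixed; origin on the bench under the stage's aperture
- aperture (a point): centre of the viewing aperture (20 mm dark hole in a bright 90 mm insert) in the flat top of the inverted microscope's black stage, 190 mm above the bench
- head (a joint): swing angle of the polisher's drive head about its upright column: 0 = home against its stop, head centred over the specimen plate; grows to 1.6 rad as the head swings clockwise seen from above, away from the plate towards the robot's left; starts home; from about 1.3 it is clear of the plate. It turns with slight friction (about 0.25 N m) and stays where it is left.
- head_grip (a point): middle of the upright round black grip post on top of the drive head: post 24 mm diameter, 48 mm tall, its top 21 mm above this point, which is 300 mm above the bench; moves with the head. A round head cover 76 mm wide lies below the post, and below that a pressure disc of 144 mm diameter
- head_hinge (a point): point on the axis of the drive head's column, 300 mm above the bench, level with head_grip and 200 mm from it; fixed to the polisher. The head's pressure feet pass about 10 mm above seated mounts
- start (a joint): the polisher's round grey start button on the front right corner of its deck: 0 = out, 0.006 m = fully down; springs back; needs about 5 N
- start_top (a point): centre of the top face of the start button (28 mm diameter), which is pressed straight down; the top stands 6 mm proud of its black collar
- washbottle: clear wash bottle, 64 mm diameter, 170 mm tall, a bystander; origin at the centre of its underside, z up
Mind the look-alikes: they are no part of the job. What is shaped like the mount5 but blue is not meant.

How it is judged (in metres and radians):
On the way, in this order (a step that is already met when the one before it is completed fails the run):
1. the finished mount stands over the microscope's aperture and every new mount is seated in a pocket of the plate (horizontal distance between finished and aperture below 0.008 m and z of finished in the frame of aperture between -0.004 and 0.004 m and angle between each of finished, mount1, mount2, mount3, mount4, mount5's own z axis and vertical below 0.1 rad and ((horizontal distance between mount1 and pocket0 below 0.006 m and z of mount1 in the frame of pocket0 below 0.003 m) or (horizontal distance between mount1 and pocket1 below 0.006 m and z of mount1 in the frame of pocket1 below 0.003 m) or (horizontal distance between mount1 and pocket2 below 0.006 m and z of mount1 in the frame of pocket2 below 0.003 m) or (horizontal distance between mount1 and pocket3 below 0.006 m and z of mount1 in the frame of pocket3 below 0.003 m) or (horizontal distance between mount1 and pocket4 below 0.006 m and z of mount1 in the frame of pocket4 below 0.003 m) or (horizontal distance between mount1 and pocket5 below 0.006 m and z of mount1 in the frame of pocket5 below 0.003 m)) and ((horizontal distance between mount2 and pocket0 below 0.006 m and z of mount2 in the frame of pocket0 below 0.003 m) or (horizontal distance between mount2 and pocket1 below 0.006 m and z of mount2 in the frame of pocket1 below 0.003 m) or (horizontal distance between mount2 and pocket2 below 0.006 m and z of mount2 in the frame of pocket2 below 0.003 m) or (horizontal distance between mount2 and pocket3 below 0.006 m and z of mount2 in the frame of pocket3 below 0.003 m) or (horizontal distance between mount2 and pocket4 below 0.006 m and z of mount2 in the frame of pocket4 below 0.003 m) or (horizontal distance between mount2 and pocket5 below 0.006 m and z of mount2 in the frame of pocket5 below 0.003 m)) and ((horizontal distance between mount3 and pocket0 below 0.006 m and z of mount3 in the frame of pocket0 below 0.003 m) or (horizontal distance between mount3 and pocket1 below 0.006 m and z of mount3 in the frame of pocket1 below 0.003 m) or (horizontal distance between mount3 and pocket2 below 0.006 m and z of mount3 in the frame of pocket2 below 0.003 m) or (horizontal distance between mount3 and pocket3 below 0.006 m and z of mount3 in the frame of pocket3 below 0.003 m) or (horizontal distance between mount3 and pocket4 below 0.006 m and z of mount3 in the frame of pocket4 below 0.003 m) or (horizontal distance between mount3 and pocket5 below 0.006 m and z of mount3 in the frame of pocket5 below 0.003 m)) and ((horizontal distance between mount4 and pocket0 below 0.006 m and z of mount4 in the frame of pocket0 below 0.003 m) or (horizontal distance between mount4 and pocket1 below 0.006 m and z of mount4 in the frame of pocket1 below 0.003 m) or (horizontal distance between mount4 and pocket2 below 0.006 m and z of mount4 in the frame of pocket2 below 0.003 m) or (horizontal distance between mount4 and pocket3 below 0.006 m and z of mount4 in the frame of pocket3 below 0.003 m) or (horizontal distance between mount4 and pocket4 below 0.006 m and z of mount4 in the frame of pocket4 below 0.003 m) or (horizontal distance between mount4 and pocket5 below 0.006 m and z of mount4 in the frame of pocket5 below 0.003 m)) and ((horizontal distance between mount5 and pocket0 below 0.006 m and z of mount5 in the frame of pocket0 below 0.003 m) or (horizontal distance between mount5 and pocket1 below 0.006 m and z of mount5 in the frame of pocket1 below 0.003 m) or (horizontal distance between mount5 and pocket2 below 0.006 m and z of mount5 in the frame of pocket2 below 0.003 m) or (horizontal distance between mount5 and pocket3 below 0.006 m and z of mount5 in the frame of pocket3 below 0.003 m) or (horizontal distance between mount5 and pocket4 below 0.006 m and z of mount5 in the frame of pocket4 below 0.003 m) or (horizontal distance between mount5 and pocket5 below 0.006 m and z of mount5 in the frame of pocket5 below 0.003 m))), for 0.2 s.
2. the drive head is swung back home over the plate (value of joint head below 0.06 rad), for 0.2 s.
3. the start button is pressed (value of joint start above 0.004 m and value of joint head below 0.06 rad), for 0.05 s.
At the end, for the whole second after the job is handed in: Finished mount upright on the stage within 8 mm of the aperture; each new mount upright in its own pocket, down on the platen within 3 mm; wide mount standing in the tray; head within 0.06 rad of home; start button pressed after that and out again; all at rest (all of step 1 and x of wide in the frame of press between -0.1 and 0.1 m and y of wide in the frame of press between -0.07 and 0.07 m and height (world z) of wide below 0.026 m and angle between wide's own z axis and vertical below 0.1 rad and value of joint head below 0.06 rad and value of joint start below 0.002 m and linear speed of each of finished, mount1, mount2, mount3, mount4, mount5 below 0.02 m/s); the robot touches nothing.
It fails at once if the wash bottle is knocked over (angle between washbottle's own z axis and vertical above 0.6 rad).
It fails at once if the finished mount is dropped or banged down on the microscope (over 80 N) (contact force between finished and microscope above 80 N).
Of mount1, mount2, mount3, mount4, mount5 only 3 to 5 are there at a start; the rules pass over those that are not, and their reading is None.
At some moment in a run one of mount1, mount2, mount3, mount4, mount5 may be knocked a few centimetres aside while the robot is not near it.
It also fails if it takes over 208 s, if anything falls off the work surface, if the arm or the gripper's body presses on something with over 40 N, if the wrist force passes 120 N, or if a joint passes its speed limit or range.

## Robot

A 7-joint arm with a two-finger parallel gripper is mounted at the origin on the work surface. World frame = base frame: x ahead of the robot, y to its left, z up, the work surface at z = 0. Lengths are in mm, angles in rad, forces in N, time in s.
With the tool pointing down it reaches from about 400 to 875 mm from the base axis. Payload 4.4 kg.
Tool frame: the origin (TCP) lies on the centre line of the jaws, within the pads' length; the fingertips stand 14 mm ahead of it and the grasp point (between the pads) lies 5 mm behind it (tips_ahead is the distance from the TCP to the fingertips, in mm); z points along the fingers, y is the line along which they close (so a half turn about z gives the same grasp; the last joint's range is limited). The gripper opens to 85 mm and grips with 20 to 120 N. Pads are 22 mm wide; open, the fingers measure 114 mm over their backs; the gripper's body (76 mm by 85 mm) begins 54 mm behind the grasp point. The pads swing forward as they close: fully open they stand 13 mm farther back than shut.
Start: joints at [-1.41, 0.628, 0.038, 1.517, -0.027, 0.996, -0.02], TCP at [146.133, 633.375, 207.213] pointing down, gripper open.
Joint ranges: [-3.06, 3.06], [-0.37, 2.12], [-1.25, 1.32], [0.18, 2.47], [-1.1, 4.24], [0.23, 1.98], [-2.94, 2.94]. Speed limits (rad/s): [2.57, 2.57, 3.14, 3.14, 3.14, 3.14, 3.14].

## Interface

Orientations are given as [roll, pitch, yaw] about the fixed x, y, z axes, in that order (R = Rz(yaw) Ry(pitch) Rx(roll)).
In Python, from cell import * gives the robot as it stands.
- The arm moves only by the tool move_arm, never from a script. Its argument "rows" is text: rows parted by semicolons, each of 7 numbers parted by spaces: the shift along the tool's x, y, z scaled (see below), then the turn, a rotation vector about the tool's x, y, z scaled (see below), then the closure, from -1 (fully open) to 1 (shut). A call has 1 to 12 rows; each row is the pose to reach, as a shift and turn from the pose commanded when the call began, along the tool's axes at that moment; what a row does not reach only later rows make up. The controller multiplies each number of a shift by 0.3 m and each number of a turn by pi/2 rad. A row lasts 1/12 s, in which the tool goes at most 41.7 mm and 7.16 degrees, less where a joint would pass 70% of its speed; a pose out of reach is approached as far as the arm can. A call with a number of a shift or a turn outside -1 to 1 is refused whole. A call with a gripper value outside its range is refused whole. The fingers move at their own pace and stop on an object; the grip force is fixed at half the most. Time passes only in rows, so rows that repeat a pose let the fingers close. It gives the time, the measured TCP pose, the force, the opening and the grip force at its end, in the units of the state.
- read_state(): the state, without advancing time (a new reading comes with each control period).
- get_image(name): name is "scene" or "top"; returns a dict with "img" (400x640x3 uint8, red, green, blue), "vfov" (degrees; the focal length in pixels is half the picture's height over the tangent of half this angle, whatever the lens; pixels are square), "cx", "cy" (the principal point, pixels), "k1" (the pictures are not rectified: a ray, as slopes to the right and down, at radius r is drawn at 1 + k1 r^2 times it, then the intrinsics apply), "extrinsics" (4x4, takes a point from camera to world coordinates). Camera axes: x right, y up, looking along -z (the intrinsics and any distortion apply to the point x, -y, -z); pixel columns grow to the right and rows downward; lengths in mm; the calibration is good to about 2 mm. A picture is of the moment at which its call begins. There is no depth.
- finish_job(): hands the job in; it is judged then, once.
The state is a dict: "clock": time; "qpos": joint angles; "qd": joint speeds; "tau": joint torques, N m; "eef_pos": TCP position; "tool_rot": TCP orientation; "force": force on the tool from outside, world axes, zero at the start; "torque": the same for the moment, N m; "width": finger opening in mm; "gripper_force": force on a finger pad.
Only numpy, scipy, OpenCV 4.12 (cv2) and the standard library are available. Lean on these libraries where they do the work, as an engineer would, in place of code of your own. Each camera call takes 0.05 s, during which the arm holds its last target. There are 200 camera calls.

## Working session

There is one attempt and no reset: what is moved stays moved. The work goes in short steps, Python scripts to look and compute and a tool call to move; the robot and the scene stay as the last step left them, time stands still between calls to the robot, and variables do not carry over. Pictures are saved under pics/ and viewed, at most 14 in all, crops included, and the job is handed in when it is done.

Besides the shell and the picture viewer there is one more tool, called as a command line: name --argument value ..., lists and objects as JSON in quotes. move_arm: Moves the arm, as the interface text tells. Its arguments: {"type":"object","properties":{"rows":{"type":"string"}},"required":["rows"]}

```bash
ls; mkdir -p pics
cat > h.py <<'E'
from cell import *
import numpy as np, cv2
def snap(n,fn=None):
    d=get_image(n)
    if fn: cv2.imwrite('pics/'+fn,d['img'][:,:,::-1])
    return d
def f(d): return d['img'].shape[0]/2/np.tan(np.radians(d['vfov'])/2)
def ray(d,u,v):
    F=f(d); K=np.array([[F,0,d['cx']],[0,F,d['cy']],[0,0,1.]])
    p=cv2.undistortPoints(np.array([[[u,v]]],float),K,np.array([d['k1'],0,0,0.]))[0,0]
    # distortion in doc: drawn = slope*(1+k1 r^2): same as OpenCV
    E=np.array(d['extrinsics']); r=E[:3,:3]@np.array([p[0],-p[1],-1.])
    return E[:3,3],r/np.linalg.norm(r)
def onz(d,u,v,z):
    o,r=ray(d,u,v); return o+r*(z-o[2])/r[2]
def proj(d,P):
    E=np.array(d['extrinsics']); q=E[:3,:3].T@(np.array(P,float)-E[:3,3])
    x,y=q[0]/-q[2],-q[1]/-q[2]; s=1+d['k1']*(x*x+y*y); F=f(d)
    return np.array([d['cx']+F*x*s,d['cy']+F*y*s])
def tri(d1,p1,d2,p2):
    o1,r1=ray(d1,*p1);o2,r2=ray(d2,*p2)
    t=np.linalg.lstsq(np.c_[r1,-r2],o2-o1,rcond=None)[0]
    a,b=o1+r1*t[0],o2+r2*t[1]; return (a+b)/2,np.linalg.norm(a-b)
E
python3 - <<'E'
from h import *
for n in('scene','top'):
    d=snap(n,n+'0.png'); print(n,d['vfov'],d['cx'],d['cy'],d['k1'],np.round(d['extrinsics'],3).tolist())
print(read_state())
E
```

```text
pics
scene 49.49565211742652 326.0569415224364 200.89215081786767 -0.03172298740516749 [[0.866, -0.325, 0.381, 1038.957], [0.5, 0.55, -0.668, -835.897], [0.007, 0.769, 0.639, 989.234], [0.0, 0.0, 0.0, 1.0]]
top 51.88942263461112 318.4159843561387 200.34896088887297 0.0018077085199031781 [[-0.006, 0.986, -0.168, 380.31], [-1.0, -0.004, 0.017, 15.09], [0.016, 0.168, 0.986, 1251.058], [0.0, 0.0, 0.0, 1.0]]
{'clock': 0.1, 'qpos': array([-1.40981158,  0.6292455 ,  0.03846578,  1.51827384, -0.02703292,
        0.99628042, -0.02000098]), 'qd': array([ 0.00017042, -0.00314433, -0.0002837 , -0.00048984, -0.0010079 ,
        0.00124688, -0.00165955]), 'tau': array([ 3.10310606e-03, -5.64533257e+01,  1.23069227e+00, -1.93972117e+01,
        1.13805901e-02,  5.47631949e-03,  9.43742577e-07]), 'eef_pos': array([145.98842123, 632.78131214, 206.38484806]), 'tool_rot': array([-3.13990379e+00,  1.30465593e-06,  2.91477187e+00]), 'force': array([0.29670999, 0.29619018, 0.59348329]), 'torque': array([-0.04600801, -0.0039891 , -0.00884506]), 'gripper_force': 0.0, 'width': 85.7695752780406}
```

View pics/scene0.png

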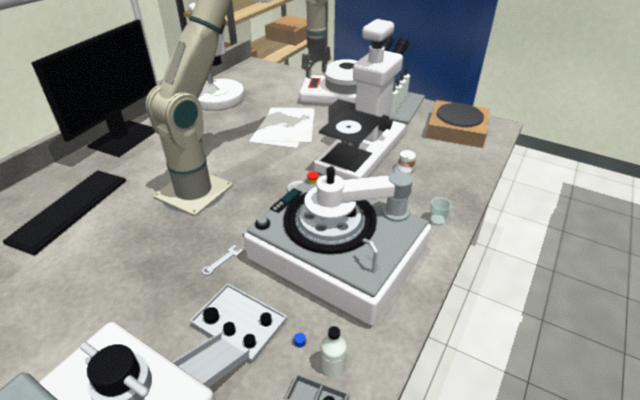

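View pics/top0.png

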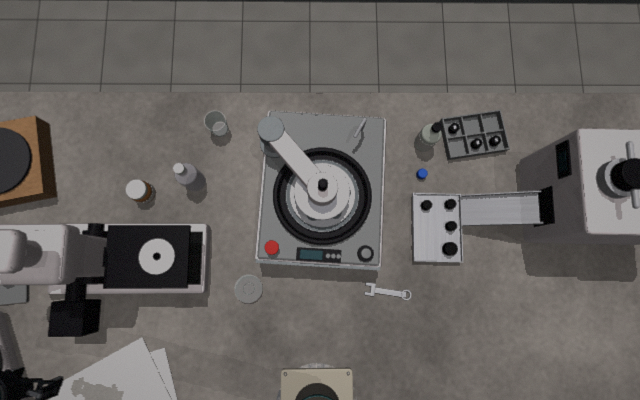

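Scene: the tray (top view around 437,228) holds three small black mounts (427,206; 450,205; 450,226) and a wide one (450,249). The finished mount is hidden under the head (323,186), and the aperture is at (157,257). The start button is the grey one at (366,254) in the top view and (262,222) in the scene view.

Look-alikes:
- Blue mount (422,174).
- Black pieces in the organiser (454,128; 476,144; 495,141).
- Red button (271,247).
- Dark-topped bottle (432,132) and white-capped bottle (185,173).

I choose the tray's small blacks and will check them in one crop.

```bash
cat >> h.py <<'E'
def blobs(d,box,mask,amin=8):
    x0,y0,x1,y1=box; m=mask(d['img'].astype(int))[y0:y1,x0:x1].astype(np.uint8)
    n,l,s,c=cv2.connectedComponentsWithStats(m,connectivity=4)
    return [(c[i]+[x0,y0],s[i,4],s[i,2:4]) for i in range(1,n) if s[i,4]>=amin]
dark=lambda t:(lambda a:a.max(2)<t)
bright=lambda t:(lambda a:a.min(2)>t)
E
python3 - <<'E'
from h import *
t=snap('top');s=snap('scene')
for nm,d,b in(('t',t,(408,190,466,268)),('s',s,(188,284,290,356))):
    for th in (45,60,): print(nm,th,[(np.round(c,1).tolist(),a,w.tolist()) for c,a,w in blobs(d,b,dark(th))])
for nm,d,b in(('t',t,(130,230,185,285)),('s',s,(330,115,366,140))):
    for th in (150,180): print('ap',nm,th,[(np.round(c,1).tolist(),a,w.tolist()) for c,a,w in blobs(d,b,bright(th))])
c=lambda d,x,y,w,h,k:cv2.resize(d['img'][y:y+h,x:x+w,::-1],None,fx=k,fy=k,interpolation=cv2.INTER_CUBIC)
a=np.hstack([c(t,250,100,150,180,2.5),c(s,230,150,210,180,2)[:, :420] if 0 else cv2.resize(c(s,230,150,212,180,2.5)[:, :],(425,450))])
b=np.hstack([c(t,405,185,66,50,3),c(t,405,215,66,50,3),c(s,185,280,110,50,3)]) 
b=np.hstack([cv2.resize(c(t,405,185,66,85,2),(132,150)),cv2.resize(c(s,185,280,110,80,2),(220,150))]); b=cv2.copyMakeBorder(b,0,0,0,800-b.shape[1],cv2.BORDER_CONSTANT)
cv2.imwrite('pics/c1.png',np.vstack([a,b]))
print(a.shape)
E
```

```text
t 45 [([449.8, 203.8], np.int32(81), [11, 10]), ([425.7, 204.9], np.int32(74), [11, 9]), ([450.4, 225.8], np.int32(81), [11, 9]), ([449.4, 248.5], np.int32(147), [14, 12])]
t 60 [([449.8, 204.0], np.int32(90), [11, 11]), ([425.8, 205.0], np.int32(87), [11, 11]), ([450.5, 225.8], np.int32(94), [12, 10]), ([449.2, 248.5], np.int32(162), [15, 14])]
s 45 [([210.6, 315.1], np.int32(180), [15, 15]), ([265.5, 319.2], np.int32(104), [10, 13]), ([228.8, 328.6], np.int32(109), [11, 12]), ([249.1, 340.7], np.int32(112), [11, 13])]
s 60 [([210.6, 315.1], np.int32(188), [15, 16]), ([265.5, 319.2], np.int32(108), [10, 13]), ([228.9, 328.7], np.int32(115), [11, 13]), ([249.1, 340.8], np.int32(117), [11, 13])]
ap t 150 [([156.3, 256.1], np.int32(893), [35, 35])]
ap t 180 []
ap s 150 [([348.2, 126.4], np.int32(262), [25, 14])]
ap s 180 [([348.2, 126.5], np.int32(238), [25, 12])]
(450, 800, 3)
```

View pics/c1.png

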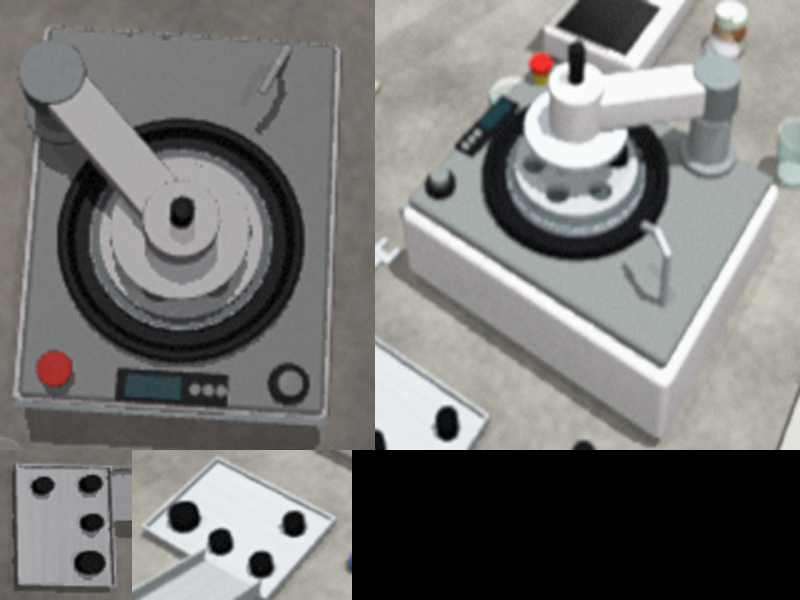

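The crop confirms three small mounts plus the wide one in the tray. It also shows the post at top (323,185), the button at top (366,253) and the column cap at top (271,130).

Run:
```python
from h import *
from scipy.optimize import least_squares
t=snap('top');s=snap('scene')
P=lambda a,b:[np.round(x,1).tolist() for x in tri(t,a,s,b)]
for n,a,b in(('mA',(425.8,205),(265.5,319.2)),('mB',(449.8,204),(249.1,340.8)),('mC',(450.5,225.8),(228.9,328.7)),('wide',(449.2,248.5),(210.6,315.1)),('ap',(156.3,256.1),(348.2,126.4))): print(n,P(a,b))
# plate ring
for n,d,b in(('t',t,(268,140,378,250)),('s',s,(275,185,385,260))):
    m=np.zeros((400,640),np.uint8); x0,y0,x1,y1=b
    m[y0:y1,x0:x1]=dark(70)(d['img'].astype(int))[y0:y1,x0:x1]
    k,l,st,c=cv2.connectedComponentsWithStats(m); i=1+np.argmax(st[1:,4]); 
    h=cv2.convexHull(np.argwhere(l==i)[:,::-1].astype(np.int32))[:,0]
    p=np.array([onz(d,u,v,156)[:2] for u,v in h])
    r=least_squares(lambda q:np.hypot(*(p-q[:2]).T)-q[2],[*p.mean(0),135],loss='soft_l1',f_scale=1)
    print('ring',n,r.x.round(1),np.abs(r.fun).max().round(1),st[i])
print('post',[(np.round(c,1).tolist(),a,w.tolist()) for c,a,w in blobs(t,(312,172,335,200),dark(60))],[(np.round(c,1).tolist(),a,w.tolist()) for c,a,w in blobs(s,(320,160,342,185),dark(60))])
hs=lambda lo,hi:(lambda a:((a.max(2)<hi)&(a.min(2)>lo)))
# button collar dark
print('btn',[(np.round(c,1).tolist(),a,w.tolist()) for c,a,w in blobs(t,(355,243,378,266),dark(60))],[(np.round(c,1).tolist(),a,w.tolist()) for c,a,w in blobs(s,(252,212,274,234),dark(60))])
for (u,v) in((366,254),(270,130)): print(t['img'][v-1:v+2,u-1:u+2].reshape(-1,3).mean(0))
print('bottle cap',[(np.round(c,1).tolist(),a) for c,a,w in blobs(t,(422,112,446,146),dark(60))],[(np.round(c,1).tolist(),a) for c,a,w in blobs(s,(320,322,350,345),dark(60))])
print('whitebottle z170',onz(t,180,168,170), onz(t,432,130,120))
print('hinge cap z340', onz(t,271,130,330), onz(s,407,172,330))
```

```text
mA [[573.0, -330.7, 30.2], 0.6]
mB [[575.7, -403.6, 30.7], 0.6]
mC [[509.6, -401.8, 30.5], 0.6]
wide [[441.7, -393.9, 30.7], 1.2]
ap [[419.0, 409.9, 189.2], 0.2]
ring t [581.6 -13.3 134.6] 48.8 [ 268  147  104   99 3356]
ring s [571.4 -22.  148.1] 19.5 [ 275  189  101   65 1764]
post [([322.2, 184.6], np.int32(92), [9, 12])] [([334.4, 161.9], np.int32(77), [20, 7]), ([330.0, 174.6], np.int32(94), [7, 16])]
btn [([364.4, 253.7], np.int32(120), [17, 16])] [([262.4, 225.4], np.int32(60), [14, 8])]
[120.88888889 120.55555556 120.77777778]
[126.22222222 129.55555556 131.22222222]
bottle cap [([439.2, 129.6], np.int32(155))] [([333.5, 332.6], np.int32(107))]
whitebottle z170 [654.38055337 367.83014065 170.        ] [ 778.28664939 -334.19288975  120.        ]
hinge cap z340 [704.66928798 108.72901673 330.        ] [768.18617771  61.90522226 330.        ]
```

Run:
```python
from h import *
t=snap('top');s=snap('scene')
P=lambda a,b:[np.round(x,1).tolist() for x in tri(t,a,s,b)]
print('post',P((322.2,184.6),(330,174.6)))
print('cap',P((271.0,129.5),(401,175)))
for z in(300,321): print(z,onz(t,322.4,184,z).round(1),onz(s,330.2,167.5,z).round(1))
print('wb',P((439.2,129.6),(333.5,332.6)))
print('btn', P((366,253.2),(262.2,221.5)), onz(t,366,253.2,130).round(1))
print('whitebottle',[onz(t,185,173,z).round() for z in (100,170)])
print('state',read_state()['eef_pos'],read_state()['tool_rot'])
```

```text
post [[580.6, -11.0, 297.6], 0.6]
cap [[731.3, 117.3, 269.9], 9.2]
300 [581.8 -11.2 300. ] [566.2  14.8 300. ]
321 [577.3 -10.6 321. ] [580.6 -11.1 321. ]
wb [[775.8, -345.0, 142.4], 10.1]
btn [[425.6, -129.8, 148.3], 1.5] [ 425.7 -132.7  130. ]
whitebottle [array([657., 376., 100.]), array([641., 354., 170.])]
state [146.09695557 633.2470067  207.04531685] [-3.14123378e+00 -1.74355135e-05  2.91481091e+00]
```

```bash
cat >> h.py <<'E'
import json
from scipy.spatial.transform import Rotation as Ro
def Rt(yaw): return Ro.from_euler('xyz',[np.pi,0,np.radians(yaw)])
def cmd(): return json.load(open('cmd.json'))
def plan(ts,vm=41.7,show=True,save=True):
    """ts: list of (x,y,z,yaw_deg,closure,nrows|None); None entries keep. prints rows"""
    c=cmd(); p0=np.array(c[:3]);R0=Rt(c[3]); cur=list(c); rows=[];out=[]
    for t in ts:
        t=[cur[i] if t[i] is None else t[i] for i in range(5)]+[t[5] if len(t)>5 else None]
        d=np.linalg.norm(np.array(t[:3])-cur[:3]); a=abs(t[3]-cur[3])
        n=t[5] or int(max(1,np.ceil(d/vm),np.ceil(a/7.1)))
        for k in range(1,n+1):
            # linear interpolation so that the path is straight
            q=np.array(cur[:4])+(np.array(t[:4])-cur[:4])*k/n if t[5] is None else np.array(t[:4])
            sh=(R0.inv().apply(q[:3]-p0)/300).round(3); ang=round(-(q[3]-c[3])/90,3)
            rows.append([*sh,0,0,ang,t[4]]); 
        cur=t[:5]
    r=rows[-1]; pf=p0+R0.apply(np.array(r[:3])*300)
    new=[*pf.tolist(),c[3]-r[5]*90,r[6]]
    L=[' '.join('%g'%v for v in r) for r in rows]
    print(len(L),'rows -> ',np.round(new,1)); 
    i=0
    if len(L)>12: print('TOO LONG')
    print('; '.join(L))
    if save and len(L)<=12: json.dump([float(v) for v in new],open('cmd.json','w'))
def st():
    s=read_state(); c=cmd(); print('t %.1f'%s['clock'],'pos',s['eef_pos'].round(1),'err',(s['eef_pos']-c[:3]).round(1),'yaw %.1f'%np.degrees(s['tool_rot'][2]),'cmdyaw %.1f'%c[3],'F',s['force'].round(1),'w %.1f g %.1f'%(s['width'],s['gripper_force']))
E
python3 - <<'E'
from h import *
json.dump([146.133,633.375,207.213,167.0,-1],open('cmd.json','w'))
plan([(146,600,400,167,-1),(290,400,400,190,-1)])
E
```

```text
11 rows ->  [289.9 400.  400.1 190.   -1. ]
-0.005 -0.022 -0.129 0 0 -0 -1; -0.01 -0.043 -0.257 0 0 -0 -1; -0.015 -0.065 -0.386 0 0 -0 -1; -0.02 -0.087 -0.514 0 0 -0 -1; -0.025 -0.108 -0.643 0 0 -0 -1; -0.128 -0.199 -0.643 0 0 -0.043 -1; -0.23 -0.289 -0.643 0 0 -0.085 -1; -0.333 -0.379 -0.643 0 0 -0.128 -1; -0.436 -0.47 -0.643 0 0 -0.17 -1; -0.539 -0.56 -0.643 0 0 -0.213 -1; -0.642 -0.65 -0.643 0 0 -0.256 -1
```

move_arm --rows "-0.005 -0.022 -0.129 0 0 0 -1; -0.01 -0.043 -0.257 0 0 0 -1; -0.015 -0.065 -0.386 0 0 0 -1; -0.02 -0.087 -0.514 0 0 0 -1; -0.025 -0.108 -0.643 0 0 0 -1; -0.128 -0.199 -0.643 0 0 -0.043 -1; -0.23 -0.289 -0.643 0 0 -0.085 -1; -0.333 -0.379 -0.643 0 0 -0.128 -1; -0.436 -0.47 -0.643 0 0 -0.17 -1; -0.539 -0.56 -0.643 0 0 -0.213 -1; -0.642 -0.65 -0.643 0 0 -0.256 -1; -0.642 -0.65 -0.643 0 0 -0.256 -1"

```text
clock: 1.4
eef_pos: [296.5, 392.1, 401.0]
tool_rot: [-3.137, 0.004, -2.977]
force: [-0.9, -0.3, 0.3]
width: 85.3
gripper_force: 0.0
```

Run:
```python
from h import *
st()
plan([(450,110,400,220.5,-1,),(None,None,None,None,None,2)])
```

```text
t 1.4 pos [296.5 392.1 401. ] err [ 6.5 -7.9  0.9] yaw -170.6 cmdyaw 190.0 F [-0.9 -0.3  0.3] w 85.3 g 0.0
10 rows ->  [450.  110.  400.1 220.5  -1. ]
-0.045 -0.131 0 0 0 -0.042 -1; -0.089 -0.261 0 0 0 -0.085 -1; -0.134 -0.392 0 0 0 -0.127 -1; -0.178 -0.523 0 0 0 -0.169 -1; -0.223 -0.653 0 0 0 -0.212 -1; -0.268 -0.784 0 0 0 -0.254 -1; -0.312 -0.914 0 0 0 -0.296 -1; -0.357 -1.045 0 0 0 -0.338 -1; -0.357 -1.045 0 0 0 -0.338 -1; -0.357 -1.045 0 0 0 -0.338 -1
```

Run:
```python
from h import *
plan([(440,130,400,220.5,-1,),(None,None,None,None,None,3)])
```

```text
4 rows ->  [440.1 130.  400.1 220.5  -1. ]
-0.018 0.072 0 0 0 -0 -1; -0.018 0.072 0 0 0 -0 -1; -0.018 0.072 0 0 0 -0 -1; -0.018 0.072 0 0 0 -0 -1
```

```bash
sed -i "s/if save and len(L)<=12:/if np.abs(np.array(rows)[:,:6]).max()>1: print('RANGE'); return\n    if save and len(L)<=12:/" h.py
python3 - <<'E'
from h import *
json.dump([289.9,400,400.1,190,-1],open('cmd.json','w'))
plan([(440,130,400,220.5,-1,),(None,None,None,None,None,3)])
E
```

```text
11 rows ->  [439.9 130.  400.1 220.5  -1. ]
-0.042 -0.122 0 0 0 -0.042 -1; -0.084 -0.243 0 0 0 -0.085 -1; -0.126 -0.365 0 0 0 -0.127 -1; -0.168 -0.487 0 0 0 -0.169 -1; -0.21 -0.608 0 0 0 -0.212 -1; -0.252 -0.73 0 0 0 -0.254 -1; -0.294 -0.852 0 0 0 -0.297 -1; -0.336 -0.973 0 0 0 -0.339 -1; -0.336 -0.973 0 0 0 -0.339 -1; -0.336 -0.973 0 0 0 -0.339 -1; -0.336 -0.973 0 0 0 -0.339 -1
```

move_arm --rows "-0.042 -0.122 0 0 0 -0.042 -1; -0.084 -0.243 0 0 0 -0.085 -1; -0.126 -0.365 0 0 0 -0.127 -1; -0.168 -0.487 0 0 0 -0.169 -1; -0.21 -0.608 0 0 0 -0.212 -1; -0.252 -0.73 0 0 0 -0.254 -1; -0.294 -0.852 0 0 0 -0.297 -1; -0.336 -0.973 0 0 0 -0.339 -1; -0.336 -0.973 0 0 0 -0.339 -1; -0.336 -0.973 0 0 0 -0.339 -1; -0.336 -0.973 0 0 0 -0.339 -1"

```text
clock: 2.32
eef_pos: [439.8, 130.9, 400.1]
tool_rot: [3.141, 0.0, -2.435]
force: [0.1, 0.7, 0.6]
width: 85.7
gripper_force: 0.0
```

Run:
```python
from h import *
st()
plan([(580,-11,400,220.5,-1,),(580,-11,300,220.5,-1),(None,None,None,None,None,3)])
```

```text
t 2.3 pos [439.8 130.9 400.1] err [-0.   0.8 -0. ] yaw -139.5 cmdyaw 220.5 F [0.1 0.7 0.6] w 85.7 g 0.0
11 rows ->  [580.1 -11.  299.9 220.5  -1. ]
-0.01 -0.132 0 0 0 0 -1; -0.02 -0.264 0 0 0 0 -1; -0.03 -0.397 0 0 0 0 -1; -0.04 -0.529 0 0 0 0 -1; -0.05 -0.661 0 0 0 0 -1; -0.05 -0.661 0.111 0 0 0 -1; -0.05 -0.661 0.223 0 0 0 -1; -0.05 -0.661 0.334 0 0 0 -1; -0.05 -0.661 0.334 0 0 0 -1; -0.05 -0.661 0.334 0 0 0 -1; -0.05 -0.661 0.334 0 0 0 -1
```

move_arm --rows "-0.01 -0.132 0 0 0 0 -1; -0.02 -0.264 0 0 0 0 -1; -0.03 -0.397 0 0 0 0 -1; -0.04 -0.529 0 0 0 0 -1; -0.05 -0.661 0 0 0 0 -1; -0.05 -0.661 0 0 0 0 -1; -0.05 -0.661 0.111 0 0 0 -1; -0.05 -0.661 0.223 0 0 0 -1; -0.05 -0.661 0.334 0 0 0 -1; -0.05 -0.661 0.334 0 0 0 -0.1; -0.05 -0.661 0.334 0 0 0 -0.1; -0.05 -0.661 0.334 0 0 0 -0.1"

```text
clock: 3.32
eef_pos: [581.6, -9.5, 301.7]
tool_rot: [-3.14, 0.002, -2.432]
force: [-0.2, 0.7, 0.5]
width: 51.8
gripper_force: 0.0
```

Run:
```python
from h import *
c=cmd(); c[4]=-0.1; json.dump(c,open('cmd.json','w'))
st()
H=np.array([732,118]); 
w=[]
for a in np.linspace(220.5,145,20)[1:]:
    r=np.radians(a); w.append((*(H+199*np.array([np.cos(r),np.sin(r)])),300,a,-0.1,1))
plan(w[:10]); 
plan(w[10:]+[(None,)*5+(2,)])
```

```text
t 3.3 pos [581.6  -9.5 301.7] err [1.5 1.5 1.8] yaw -139.4 cmdyaw 220.5 F [-0.2  0.7  0.5] w 51.8 g 0.0
10 rows ->  [ 5.330e+02  1.153e+02  2.999e+02  1.807e+02 -1.000e-01]
-0.003 0.044 -0 0 0 0.044 -0.1; -0.007 0.09 -0 0 0 0.088 -0.1; -0.015 0.135 -0 0 0 0.133 -0.1; -0.026 0.18 -0 0 0 0.177 -0.1; -0.041 0.223 -0 0 0 0.221 -0.1; -0.058 0.266 -0 0 0 0.265 -0.1; -0.078 0.308 -0 0 0 0.309 -0.1; -0.101 0.347 -0 0 0 0.353 -0.1; -0.126 0.386 -0 0 0 0.397 -0.1; -0.154 0.422 -0 0 0 0.442 -0.1
11 rows ->  [ 5.690e+02  2.321e+02  2.999e+02  1.450e+02 -1.000e-01]
-0.002 0.046 -0 0 0 0.044 -0.1; -0.007 0.092 -0 0 0 0.088 -0.1; -0.014 0.137 -0 0 0 0.132 -0.1; -0.025 0.182 -0 0 0 0.176 -0.1; -0.04 0.226 -0 0 0 0.22 -0.1; -0.057 0.268 -0 0 0 0.265 -0.1; -0.077 0.31 -0 0 0 0.309 -0.1; -0.099 0.35 -0 0 0 0.353 -0.1; -0.125 0.388 -0 0 0 0.397 -0.1; -0.125 0.388 -0 0 0 0.397 -0.1; -0.125 0.388 -0 0 0 0.397 -0.1
```

move_arm --rows "-0.003 0.044 0 0 0 0.044 -0.1; -0.007 0.09 0 0 0 0.088 -0.1; -0.015 0.135 0 0 0 0.133 -0.1; -0.026 0.18 0 0 0 0.177 -0.1; -0.041 0.223 0 0 0 0.221 -0.1; -0.058 0.266 0 0 0 0.265 -0.1; -0.078 0.308 0 0 0 0.309 -0.1; -0.101 0.347 0 0 0 0.353 -0.1; -0.126 0.386 0 0 0 0.397 -0.1; -0.154 0.422 0 0 0 0.442 -0.1"

```text
clock: 4.15
eef_pos: [534.5, 117.1, 302.9]
tool_rot: [3.14, 0.005, -3.131]
force: [-0.3, -0.2, -0.1]
width: 46.8
gripper_force: 0.0
```

Run:
```python
from h import *
json.dump([533.0,115.3,299.9,180.7,-0.1],open('cmd.json','w'))
st()
H=np.array([732,118]); 
w=[]
for a in np.linspace(180.7,133,12)[1:]:
    r=np.radians(a); w.append((*(H+199*np.array([np.cos(r),np.sin(r)])),300,a,-0.1,1))
plan(w+[(None,)*5+(1,)])
```

```text
t 4.2 pos [534.5 117.1 302.9] err [1.5 1.8 3. ] yaw -179.4 cmdyaw 180.7 F [-0.3 -0.2 -0.1] w 46.8 g 0.0
12 rows ->  [ 5.963e+02  2.637e+02  2.999e+02  1.330e+02 -1.000e-01]
-0.002 0.051 -0 0 0 0.048 -0.1; -0.008 0.101 -0 0 0 0.096 -0.1; -0.017 0.15 -0 0 0 0.145 -0.1; -0.03 0.199 -0 0 0 0.193 -0.1; -0.047 0.246 -0 0 0 0.241 -0.1; -0.067 0.292 -0 0 0 0.289 -0.1; -0.091 0.336 -0 0 0 0.337 -0.1; -0.118 0.378 -0 0 0 0.385 -0.1; -0.148 0.419 -0 0 0 0.434 -0.1; -0.181 0.456 -0 0 0 0.482 -0.1; -0.217 0.492 -0 0 0 0.53 -0.1; -0.217 0.492 -0 0 0 0.53 -0.1
```

move_arm --rows "-0.002 0.051 0 0 0 0.048 -0.1; -0.008 0.101 0 0 0 0.096 -0.1; -0.017 0.15 0 0 0 0.145 -0.1; -0.03 0.199 0 0 0 0.193 -0.1; -0.047 0.246 0 0 0 0.241 -0.1; -0.067 0.292 0 0 0 0.289 -0.1; -0.091 0.336 0 0 0 0.337 -0.1; -0.118 0.378 0 0 0 0.385 -0.1; -0.148 0.419 0 0 0 0.434 -0.1; -0.181 0.456 0 0 0 0.482 -0.1; -0.217 0.492 0 0 0 0.53 -0.1; -0.217 0.492 0 0 0 0.53 -0.1"

```text
clock: 5.15
eef_pos: [598.4, 268.3, 302.0]
tool_rot: [3.136, 0.001, 2.325]
force: [-0.3, 1.1, 0.3]
width: 46.8
gripper_force: 0.0
```

Run:
```python
from h import *
st()
plan([(None,None,380,None,-1),(500,230,400,133,-1),(420,160,400,133,-1),(None,)*5+(3,)])
```

```text
t 5.2 pos [598.4 268.3 302. ] err [2.1 4.6 2.1] yaw 133.2 cmdyaw 133.0 F [-0.3  1.1  0.3] w 46.8 g 0.0
11 rows ->  [420.1 160.1 400.1 133.   -1. ]
0 0 -0.134 0 0 -0 -1; 0 0 -0.267 0 0 -0 -1; 0.046 -0.104 -0.289 0 0 -0 -1; 0.091 -0.208 -0.311 0 0 -0 -1; 0.137 -0.311 -0.334 0 0 -0 -1; 0.141 -0.429 -0.334 0 0 -0 -1; 0.144 -0.547 -0.334 0 0 -0 -1; 0.148 -0.665 -0.334 0 0 -0 -1; 0.148 -0.665 -0.334 0 0 -0 -1; 0.148 -0.665 -0.334 0 0 -0 -1; 0.148 -0.665 -0.334 0 0 -0 -1
```

move_arm --rows "0 0 -0.134 0 0 0 -0.1; 0 0 -0.267 0 0 0 -1; 0 0 -0.267 0 0 0 -1; 0.046 -0.104 -0.289 0 0 0 -1; 0.091 -0.208 -0.311 0 0 0 -1; 0.137 -0.311 -0.334 0 0 0 -1; 0.141 -0.429 -0.334 0 0 0 -1; 0.144 -0.547 -0.334 0 0 0 -1; 0.148 -0.665 -0.334 0 0 0 -1; 0.148 -0.665 -0.334 0 0 0 -1; 0.148 -0.665 -0.334 0 0 0 -1; 0.148 -0.665 -0.334 0 0 0 -1"

```text
clock: 6.15
eef_pos: [420.9, 160.8, 401.7]
tool_rot: [3.137, -0.0, 2.324]
force: [-0.8, 0.3, -0.5]
width: 85.4
gripper_force: 0.0
```

Run:
```python
from h import *
st()
t=snap('top');s=snap('scene')
c=lambda d,x,y,w,h,k:cv2.resize(d['img'][y:y+h,x:x+w,::-1],None,fx=k,fy=k,interpolation=cv2.INTER_CUBIC)
a=c(t,190,90,200,180,2); b=c(s,270,150,130,120,3)
cv2.imwrite('pics/c2.png',np.hstack([a,b]))
```

```text
t 6.2 pos [420.9 160.8 401.7] err [0.8 0.7 1.6] yaw 133.2 cmdyaw 133.0 F [-0.8  0.3 -0.5] w 85.4 g 0.0
```

View pics/c2.png

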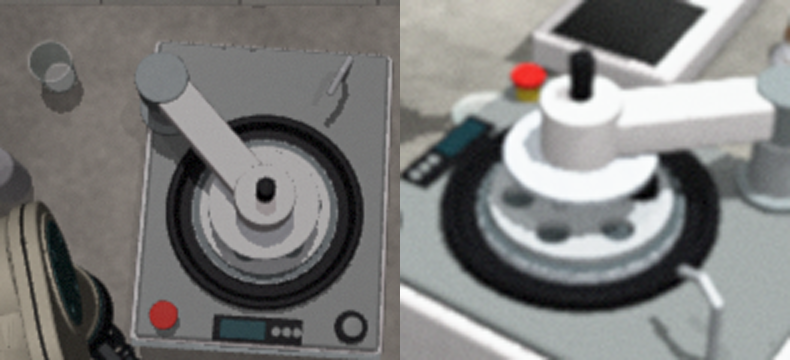

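The picture shows the head still home, with the post unmoved at top (322,184), so the fingers missed or never engaged it. I'll check the calibration by projecting the TCP into both views.

Run:
```python
from h import *
t=snap('top');s=snap('scene')
e=read_state()['eef_pos']
for d in(t,s):
    im=d['img'][:,:,::-1].copy()
    for P,c in((e,(0,0,255)),((0,0,0),(0,255,0)),((581,-11,300),(255,0,0)),((732,118,300),(255,255,0)),((581,-11,160),(0,255,255))):
        u=proj(d,P); print(u.round(1)); cv2.drawMarker(im,tuple(int(round(x)) for x in u),c,cv2.MARKER_CROSS,8,1)
    d['o']=im
cv2.imwrite('pics/c3.png',np.hstack([cv2.resize(t['o'][100:400,120:420],(400,400)),cv2.resize(s['o'][0:270,130:430],(400,400*270//300)).copy() if 0 else cv2.resize(s['o'][0:300,130:430],(400,400))]))
```

```text
[240.4 250.8]
[317.4 406.2]
[322.3 184.3]
[268.5 123.4]
[321. 195.]
[312.3 100.6]
[192.9 191. ]
[330.2 173.9]
[401.  166.6]
[329.6 213. ]
```

View pics/c3.png

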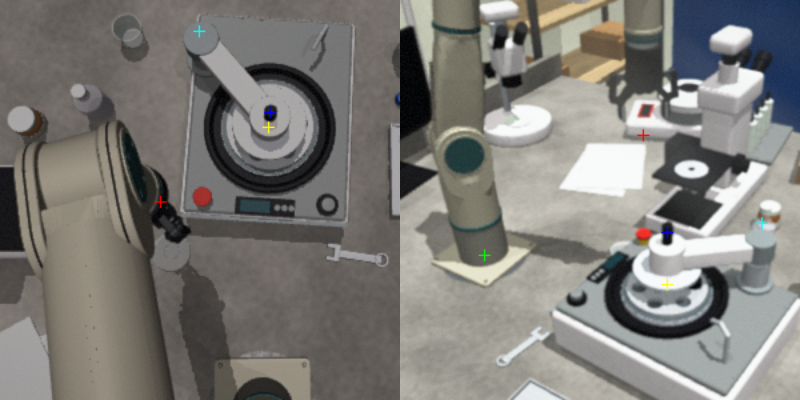

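Run:
```python
from h import *
t=snap('top');s=snap('scene')
print(proj(s,(146,633,207)),proj(t,(146,633,207)),read_state()['qpos'].round(2))
c=lambda d,x,y,w,h,k:cv2.resize(d['img'][y:y+h,x:x+w,::-1],None,fx=k,fy=k,interpolation=cv2.INTER_CUBIC)
cv2.imwrite('pics/c4.png',np.hstack([c(s,250,0,130,150,3),c(t,190,200,130,150,3)]))
```

```text
[315.65298428  82.88361943] [ 52.15932776 372.21942538] [-1.01  0.18  0.71  1.74 -0.12  1.27  0.48]
```

View pics/c4.png

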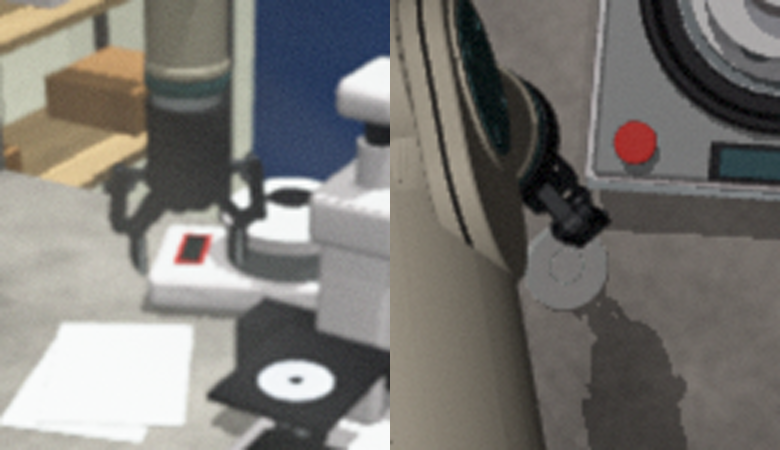

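The scene crop shows the open fingertips at about px (313,88), while the reported TCP projects to (312,101). The tips therefore sit roughly 40 mm higher than assumed, which explains why the fingers passed over the post. I'll check with a touch on clear bench.

Run:
```python
from h import *
plan([(450,-110,400,90,1),(None,)*5+(2,)])
```

```text
9 rows ->  [ 449.9 -109.9  400.1   90.     1. ]
-0.104 -0.077 0 0 0 0.068 1; -0.208 -0.155 0 0 0 0.137 1; -0.311 -0.232 0 0 0 0.205 1; -0.415 -0.309 0 0 0 0.273 1; -0.519 -0.387 0 0 0 0.341 1; -0.623 -0.464 0 0 0 0.41 1; -0.726 -0.541 0 0 0 0.478 1; -0.726 -0.541 0 0 0 0.478 1; -0.726 -0.541 0 0 0 0.478 1
```

move_arm --rows "-0.104 -0.077 0 0 0 0.068 1; -0.208 -0.155 0 0 0 0.137 1; -0.311 -0.232 0 0 0 0.205 1; -0.415 -0.309 0 0 0 0.273 1; -0.519 -0.387 0 0 0 0.341 1; -0.623 -0.464 0 0 0 0.41 1; -0.726 -0.541 0 0 0 0.478 1; -0.726 -0.541 0 0 0 0.478 1; -0.726 -0.541 0 0 0 0.478 1"

```text
clock: 7.2
eef_pos: [450.3, -112.5, 400.0]
tool_rot: [-3.141, 0.002, 1.566]
force: [0.9, 0.9, -0.6]
width: -0.3
gripper_force: 0.0
```

Run:
```python
from h import *
st()
plan([(430,-250,330,90,1),(430,-250,100,90,1)])
```

```text
t 7.2 pos [ 450.3 -112.5  400. ] err [ 0.4 -2.6 -0.1] yaw 89.7 cmdyaw 90.0 F [ 0.9  0.9 -0.6] w -0.3 g 0.0
10 rows ->  [ 430.1 -250.   100.1   90.     1. ]
-0.117 -0.017 0.058 0 0 -0 1; -0.234 -0.033 0.117 0 0 -0 1; -0.35 -0.05 0.175 0 0 -0 1; -0.467 -0.066 0.234 0 0 -0 1; -0.467 -0.066 0.361 0 0 -0 1; -0.467 -0.066 0.489 0 0 -0 1; -0.467 -0.066 0.617 0 0 -0 1; -0.467 -0.066 0.745 0 0 -0 1; -0.467 -0.066 0.873 0 0 -0 1; -0.467 -0.066 1 0 0 -0 1
```

move_arm --rows "-0.117 -0.017 0.058 0 0 0 1; -0.234 -0.033 0.117 0 0 0 1; -0.35 -0.05 0.175 0 0 0 1; -0.467 -0.066 0.234 0 0 0 1; -0.467 -0.066 0.361 0 0 0 1; -0.467 -0.066 0.489 0 0 0 1; -0.467 -0.066 0.617 0 0 0 1; -0.467 -0.066 0.745 0 0 0 1; -0.467 -0.066 0.873 0 0 0 1; -0.467 -0.066 1 0 0 0 1; -0.467 -0.066 1 0 0 0 1; -0.467 -0.066 1 0 0 0 1"

```text
clock: 8.2
eef_pos: [430.3, -248.3, 99.0]
tool_rot: [-3.138, -0.002, 1.574]
force: [-0.3, -0.8, 0.5]
width: -0.0
gripper_force: 0.0
```

Run:
```python
from h import *
st()
s=snap('scene');t=snap('top'); e=read_state()['eef_pos']
print(proj(s,e),proj(s,e-[0,0,14]),proj(t,e))
u,v=proj(s,e).astype(int); c=s['img'][v-60:v+40,u-50:u+50,::-1]
cv2.imwrite('pics/c5.png',cv2.resize(c,None,fx=5,fy=5,interpolation=cv2.INTER_CUBIC)); print(u,v)
```

```text
t 8.2 pos [ 430.3 -248.3   99. ] err [ 0.2  1.7 -1.1] yaw 90.2 cmdyaw 90.0 F [-0.3 -0.8  0.5] w -0.0 g 0.0
[239.13850247 260.39727323] [239.75517263 263.84112518] [406.73773499 251.02480484]
239 260
```

View pics/c5.png

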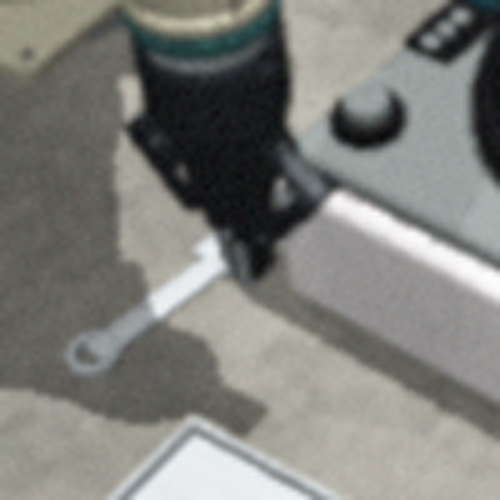

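Closed tips appear at px (239,256), whereas the assumed tips project to (240,264), so the real tips are about 30 mm higher. I'll touch the bench to measure it.

move_arm --rows "0 0 0.12 0 0 0 1; 0 0 0.2 0 0 0 1; 0 0 0.25 0 0 0 1; 0 0 0.26 0 0 0 1; 0 0 0.27 0 0 0 1; 0 0 0.28 0 0 0 1"

```text
clock: 8.8
eef_pos: [432.5, -250.8, 17.8]
tool_rot: [3.138, 0.002, 1.572]
force: [0.4, -0.3, -0.9]
width: -0.3
gripper_force: 0.0
```

move_arm --rows "0 0 0.01 0 0 0 1; 0 0 0.02 0 0 0 1; 0 0 0.03 0 0 0 1; 0 0 0.04 0 0 0 1; 0 0 0.05 0 0 0 1; 0 0 0.05 0 0 0 1"

```text
clock: 9.3
eef_pos: [430.5, -249.7, 0.6]
tool_rot: [-3.141, -0.001, 1.572]
force: [0.4, 0.7, 0.9]
width: 0.2
gripper_force: 0.0
```

move_arm --rows "0 0 0.01 0 0 0 1; 0 0 0.02 0 0 0 1; 0 0 0.03 0 0 0 1; 0 0 0.03 0 0 0 1"

```text
clock: 9.63
eef_pos: [430.5, -249.7, -8.5]
tool_rot: [-3.141, -0.001, 1.572]
force: [-0.7, 0.2, -0.5]
width: -0.2
gripper_force: 0.0
```

move_arm --rows "0 0 0.007 0 0 0 1; 0 0 0.014 0 0 0 1; 0 0 0.02 0 0 0 1; 0 0 0.02 0 0 0 1"

```text
clock: 9.97
eef_pos: [430.6, -249.8, -14.2]
tool_rot: [-3.141, -0.0, 1.572]
force: [-0.5, -0.3, 0.1]
width: -0.2
gripper_force: 0.0
```

move_arm --rows "0 0 0.005 0 0 0 1; 0 0 0.01 0 0 0 1; 0 0 0.01 0 0 0 1"

```text
clock: 10.22
eef_pos: [430.7, -249.8, -17.1]
tool_rot: [-3.141, -0.0, 1.572]
force: [0.2, -0.8, 0.3]
width: 0.3
gripper_force: 0.0
```

move_arm --rows "0 0 0.005 0 0 0 1; 0 0 0.01 0 0 0 1; 0 0 0.01 0 0 0 1"

```text
clock: 10.47
eef_pos: [430.7, -249.8, -20.1]
tool_rot: [-3.141, -0.0, 1.572]
force: [-0.1, 0.2, 0.1]
width: 0.1
gripper_force: 0.0
```

move_arm --rows "0 0 0.005 0 0 0 1; 0 0 0.01 0 0 0 1; 0 0 0.01 0 0 0 1"

```text
clock: 10.72
eef_pos: [430.7, -249.8, -23.2]
tool_rot: [-3.141, -0.0, 1.572]
force: [-0.3, -0.5, -0.4]
width: -0.2
gripper_force: 0.0
```

move_arm --rows "0 0 0.005 0 0 0 1; 0 0 0.01 0 0 0 1; 0 0 0.01 0 0 0 1"

```text
clock: 10.97
eef_pos: [430.9, -249.9, -24.1]
tool_rot: [3.14, -0.001, 1.571]
force: [-3.5, 3.6, 23.0]
width: 0.0
gripper_force: 11.1
```

move_arm --rows "0 0 0.005 0 0 0 1; 0 0 0.01 0 0 0 1; 0 0 0.01 0 0 0 1"

```text
clock: 11.22
eef_pos: [431.0, -249.9, -24.3]
tool_rot: [3.137, -0.002, 1.57]
force: [-9.1, 7.0, 56.0]
width: 0.1
gripper_force: 27.7
```

Contact comes at a commanded z of about -24, so the shut tips stand 24 mm above the reported TCP height where the text implies 14 mm below it: a 38 mm offset. I'll fold that into the planner.

```bash
cat >> h.py <<'E'
_st=st
def st():
    s=read_state(); c=cmd(); e=s['eef_pos']+[0,0,38]; print('t %.1f'%s['clock'],'pos',e.round(1),'err',(e-c[:3]).round(1),'yaw %.1f'%np.degrees(s['tool_rot'][2]),'cmdyaw %.1f'%c[3],'F',s['force'].round(1),'w %.1f g %.1f'%(s['width'],s['gripper_force']))
E
python3 - <<'E'
from h import *
json.dump([430.1,-250,100.1-126+38,90,1],open('cmd.json','w'))
plan([(None,None,280,90,-1),(None,None,None,None,None,1)])
plan([(500,-90,370,155,-1),(None,)*5+(2,)])
plan([(580,-11,370,220.5,-1),(None,)*5+(2,)])
E
```

```text
8 rows ->  [ 430.1 -250.   280.    90.    -1. ]
0 0 -0.128 0 0 -0 -1; 0 0 -0.255 0 0 -0 -1; 0 0 -0.383 0 0 -0 -1; 0 0 -0.51 0 0 -0 -1; 0 0 -0.638 0 0 -0 -1; 0 0 -0.765 0 0 -0 -1; 0 0 -0.893 0 0 -0 -1; 0 0 -0.893 0 0 -0 -1
12 rows ->  [500.  -90.1 370.  155.   -1. ]
0.053 0.023 -0.03 0 0 -0.072 -1; 0.107 0.047 -0.06 0 0 -0.144 -1; 0.16 0.07 -0.09 0 0 -0.217 -1; 0.213 0.093 -0.12 0 0 -0.289 -1; 0.267 0.116 -0.15 0 0 -0.361 -1; 0.32 0.14 -0.18 0 0 -0.433 -1; 0.373 0.163 -0.21 0 0 -0.506 -1; 0.427 0.186 -0.24 0 0 -0.578 -1; 0.48 0.21 -0.27 0 0 -0.65 -1; 0.533 0.233 -0.3 0 0 -0.722 -1; 0.533 0.233 -0.3 0 0 -0.722 -1; 0.533 0.233 -0.3 0 0 -0.722 -1
12 rows ->  [580.  -10.9 370.  220.5  -1. ]
-0.013 0.035 0 0 0 -0.073 -1; -0.026 0.07 0 0 0 -0.146 -1; -0.039 0.106 0 0 0 -0.218 -1; -0.052 0.141 0 0 0 -0.291 -1; -0.065 0.176 0 0 0 -0.364 -1; -0.078 0.211 0 0 0 -0.437 -1; -0.091 0.246 0 0 0 -0.51 -1; -0.104 0.281 0 0 0 -0.582 -1; -0.117 0.317 0 0 0 -0.655 -1; -0.13 0.352 0 0 0 -0.728 -1; -0.13 0.352 0 0 0 -0.728 -1; -0.13 0.352 0 0 0 -0.728 -1
```

move_arm --rows "0 0 -0.128 0 0 0 -1; 0 0 -0.255 0 0 0 -1; 0 0 -0.383 0 0 0 -1; 0 0 -0.51 0 0 0 -1; 0 0 -0.638 0 0 0 -1; 0 0 -0.765 0 0 0 -1; 0 0 -0.893 0 0 0 -1; 0 0 -0.893 0 0 0 -1"

```text
clock: 11.88
eef_pos: [433.7, -253.0, 245.3]
tool_rot: [3.131, 0.005, 1.571]
force: [1.7, -0.8, -0.4]
width: 85.5
gripper_force: 0.0
```

move_arm --rows "0.053 0.023 -0.03 0 0 -0.072 -1; 0.107 0.047 -0.06 0 0 -0.144 -1; 0.16 0.07 -0.09 0 0 -0.217 -1; 0.213 0.093 -0.12 0 0 -0.289 -1; 0.267 0.116 -0.15 0 0 -0.361 -1; 0.32 0.14 -0.18 0 0 -0.433 -1; 0.373 0.163 -0.21 0 0 -0.506 -1; 0.427 0.186 -0.24 0 0 -0.578 -1; 0.48 0.21 -0.27 0 0 -0.65 -1; 0.533 0.233 -0.3 0 0 -0.722 -1; 0.533 0.233 -0.3 0 0 -0.722 -1; 0.533 0.233 -0.3 0 0 -0.722 -1"

```text
clock: 12.88
eef_pos: [500.6, -89.5, 328.9]
tool_rot: [3.141, 0.0, 2.706]
force: [-1.1, -0.7, -0.6]
width: 85.8
gripper_force: 0.0
```

move_arm --rows "-0.013 0.035 0 0 0 -0.073 -1; -0.026 0.07 0 0 0 -0.146 -1; -0.039 0.106 0 0 0 -0.218 -1; -0.052 0.141 0 0 0 -0.291 -1; -0.065 0.176 0 0 0 -0.364 -1; -0.078 0.211 0 0 0 -0.437 -1; -0.091 0.246 0 0 0 -0.51 -1; -0.104 0.281 0 0 0 -0.582 -1; -0.117 0.317 0 0 0 -0.655 -1; -0.13 0.352 0 0 0 -0.728 -1; -0.13 0.352 0 0 0 -0.728 -1; -0.13 0.352 0 0 0 -0.728 -1"

```text
clock: 13.88
eef_pos: [579.7, -12.1, 328.0]
tool_rot: [3.141, -0.002, -2.439]
force: [0.4, -0.5, -0.2]
width: 85.4
gripper_force: 0.0
```

Run:
```python
from h import *
st()
plan([(580,-11,296,220.5,-1),(None,None,None,None,-0.1,4)])
H=np.array([732,118])
for A in (np.linspace(220.5,178,13),np.linspace(178,135.5,13)):
    plan([(*(H+199*np.array([np.cos(a),np.sin(a)])),296,np.degrees(a),-0.1,1) for a in np.radians(A[1:])])
```

```text
t 13.9 pos [579.7 -12.1 366. ] err [-0.3 -1.2 -4. ] yaw -139.8 cmdyaw 220.5 F [ 0.4 -0.5 -0.2] w 85.4 g 0.0
6 rows ->  [ 5.800e+02 -1.090e+01  2.959e+02  2.205e+02 -1.000e-01]
0 -0 0.123 0 0 -0 -1; 0 -0 0.247 0 0 -0 -1; 0 -0 0.247 0 0 -0 -0.1; 0 -0 0.247 0 0 -0 -0.1; 0 -0 0.247 0 0 -0 -0.1; 0 -0 0.247 0 0 -0 -0.1
12 rows ->  [ 5.330e+02  1.249e+02  2.959e+02  1.780e+02 -1.000e-01]
-0.002 0.039 -0 0 0 0.039 -0.1; -0.006 0.079 -0 0 0 0.079 -0.1; -0.012 0.12 -0 0 0 0.118 -0.1; -0.021 0.16 -0 0 0 0.157 -0.1; -0.032 0.199 -0 0 0 0.197 -0.1; -0.046 0.238 -0 0 0 0.236 -0.1; -0.062 0.276 -0 0 0 0.275 -0.1; -0.08 0.313 -0 0 0 0.315 -0.1; -0.101 0.348 -0 0 0 0.354 -0.1; -0.124 0.382 -0 0 0 0.394 -0.1; -0.149 0.415 -0 0 0 0.433 -0.1; -0.175 0.446 -0 0 0 0.472 -0.1
12 rows ->  [ 5.901e+02  2.574e+02  2.959e+02  1.355e+02 -1.000e-01]
-0.002 0.041 -0 0 0 0.04 -0.1; -0.005 0.082 -0 0 0 0.079 -0.1; -0.012 0.122 -0 0 0 0.118 -0.1; -0.021 0.162 -0 0 0 0.158 -0.1; -0.032 0.202 -0 0 0 0.197 -0.1; -0.045 0.24 -0 0 0 0.236 -0.1; -0.062 0.278 -0 0 0 0.276 -0.1; -0.08 0.315 -0 0 0 0.315 -0.1; -0.1 0.35 -0 0 0 0.354 -0.1; -0.123 0.384 -0 0 0 0.394 -0.1; -0.148 0.417 -0 0 0 0.433 -0.1; -0.175 0.448 -0 0 0 0.472 -0.1
```

move_arm --rows "0 0 0.12 0 0 0 -1; 0 0 0.235 0 0 0 -1; 0 0 0.235 0 0 0 -0.1; 0 0 0.235 0 0 0 -0.1; 0 0 0.235 0 0 0 -0.1; 0 0 0.235 0 0 0 -0.1"

```text
clock: 14.38
eef_pos: [581.8, -11.3, 260.7]
tool_rot: [-3.139, 0.003, -2.435]
force: [0.2, 0.0, -0.5]
width: 46.8
gripper_force: 0.0
```

move_arm --rows "-0.002 0.039 0 0 0 0.039 -0.1; -0.006 0.079 0 0 0 0.079 -0.1; -0.012 0.12 0 0 0 0.118 -0.1; -0.021 0.16 0 0 0 0.157 -0.1; -0.032 0.199 0 0 0 0.197 -0.1; -0.046 0.238 0 0 0 0.236 -0.1; -0.062 0.276 0 0 0 0.275 -0.1; -0.08 0.313 0 0 0 0.315 -0.1; -0.101 0.348 0 0 0 0.354 -0.1; -0.124 0.382 0 0 0 0.394 -0.1; -0.149 0.415 0 0 0 0.433 -0.1; -0.175 0.446 0 0 0 0.472 -0.1"

```text
clock: 15.38
eef_pos: [534.9, 124.7, 260.9]
tool_rot: [3.141, 0.004, 3.104]
force: [1.9, -1.7, 0.2]
width: 46.8
gripper_force: 1.1
```

Run:
```python
from h import *
st(); t=snap('top'); s=snap('scene')
c=lambda d,x,y,w,h,k:cv2.resize(d['img'][y:y+h,x:x+w,::-1],None,fx=k,fy=k,interpolation=cv2.INTER_CUBIC)
cv2.imwrite('pics/c6.png',np.hstack([c(s,240,90,180,160,2.2),c(t,230,100,160,160,2.2)]))
```

```text
t 15.4 pos [534.9 124.7 298.9] err [ -55.2 -132.8    3. ] yaw 177.8 cmdyaw 135.5 F [ 1.9 -1.7  0.2] w 46.8 g 1.1
```

View pics/c6.png

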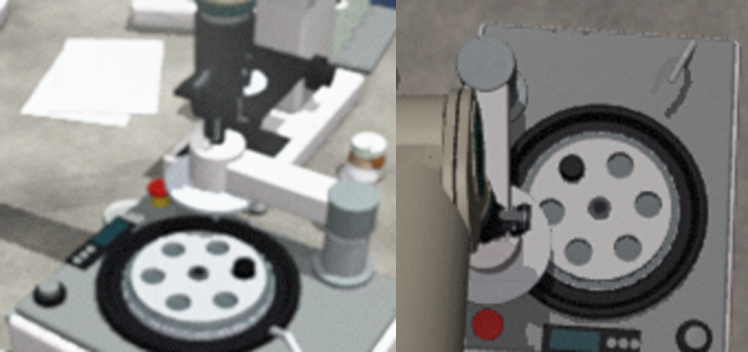

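The head is swinging with the fingers. The plate now shows six pockets, with the finished mount at crop (572,168). I'll go on with the second half of the arc.

move_arm --rows "-0.002 0.041 0 0 0 0.04 -0.1; -0.005 0.082 0 0 0 0.079 -0.1; -0.012 0.122 0 0 0 0.118 -0.1; -0.021 0.162 0 0 0 0.158 -0.1; -0.032 0.202 0 0 0 0.197 -0.1; -0.045 0.24 0 0 0 0.236 -0.1; -0.062 0.278 0 0 0 0.276 -0.1; -0.08 0.315 0 0 0 0.315 -0.1; -0.1 0.35 0 0 0 0.354 -0.1; -0.123 0.384 0 0 0 0.394 -0.1; -0.148 0.417 0 0 0 0.433 -0.1; -0.175 0.448 0 0 0 0.472 -0.1"

```text
clock: 16.48
eef_pos: [591.2, 256.3, 259.9]
tool_rot: [3.142, 0.001, 2.364]
force: [-0.9, -3.1, 1.1]
width: 47.1
gripper_force: 1.1
```

Run:
```python
from h import *
st()
plan([(None,None,375,None,-1),(None,)*5+(1,),(510,180,375,133,-1),(430,60,375,120,-1),(None,)*5+(2,)])
```

```text
t 16.5 pos [591.2 256.3 297.9] err [ 1.  -1.1  2. ] yaw 135.5 cmdyaw 135.5 F [-0.9 -3.1  1.1] w 47.1 g 1.1
12 rows ->  [429.9  59.9 375.1 120.   -1. ]
0 0 -0.132 0 0 -0 -1; 0 0 -0.264 0 0 -0 -1; 0 0 -0.264 0 0 -0 -1; 0.003 -0.124 -0.264 0 0 0.009 -1; 0.007 -0.248 -0.264 0 0 0.019 -1; 0.01 -0.371 -0.264 0 0 0.028 -1; -0.013 -0.489 -0.264 0 0 0.064 -1; -0.035 -0.607 -0.264 0 0 0.1 -1; -0.058 -0.726 -0.264 0 0 0.137 -1; -0.08 -0.844 -0.264 0 0 0.173 -1; -0.08 -0.844 -0.264 0 0 0.173 -1; -0.08 -0.844 -0.264 0 0 0.173 -1
```

Run:
```python
from h import *
json.dump([590.1,257.4,295.9,135.5,-0.1],open('cmd.json','w'))
plan([(None,None,375,None,-1),(None,)*5+(1,),(510,190,375,133,-1),(420,160,375,130,-1),(None,)*5+(2,)])
```

```text
11 rows ->  [420.  160.  375.1 130.   -1. ]
-0 0 -0.132 0 0 -0 -1; -0 0 -0.264 0 0 -0 -1; -0 0 -0.264 0 0 -0 -1; 0.011 -0.116 -0.264 0 0 0.009 -1; 0.022 -0.232 -0.264 0 0 0.019 -1; 0.033 -0.347 -0.264 0 0 0.028 -1; 0.081 -0.441 -0.264 0 0 0.039 -1; 0.129 -0.535 -0.264 0 0 0.05 -1; 0.177 -0.629 -0.264 0 0 0.061 -1; 0.177 -0.629 -0.264 0 0 0.061 -1; 0.177 -0.629 -0.264 0 0 0.061 -1
```

move_arm --rows "0 0 -0.132 0 0 0 -0.1; 0 0 -0.264 0 0 0 -0.1; 0 0 -0.264 0 0 0 -1; 0.011 -0.116 -0.264 0 0 0.009 -1; 0.022 -0.232 -0.264 0 0 0.019 -1; 0.033 -0.347 -0.264 0 0 0.028 -1; 0.081 -0.441 -0.264 0 0 0.039 -1; 0.129 -0.535 -0.264 0 0 0.05 -1; 0.177 -0.629 -0.264 0 0 0.061 -1; 0.177 -0.629 -0.264 0 0 0.061 -1; 0.177 -0.629 -0.264 0 0 0.061 -1"

```text
clock: 17.4
eef_pos: [419.8, 159.5, 338.9]
tool_rot: [3.138, -0.002, 2.272]
force: [1.1, 0.2, 0.3]
width: 85.4
gripper_force: 0.0
```

```bash
cat > plate.py <<'E'
from h import *
from scipy.optimize import least_squares
st()
t=snap('top');s=snap('scene')
c=lambda d,x,y,w,h,k:cv2.resize(d['img'][y:y+h,x:x+w,::-1],None,fx=k,fy=k,interpolation=cv2.INTER_CUBIC)
cv2.imwrite('pics/c7.png',np.hstack([c(t,200,100,200,180,2),c(s,270,170,130,120,3)]))
# white plate region & pockets = holes
for n,d,b,c0 in(('t',t,(275,150,372,246),(321,195)),('s',s,(280,180,382,255),(329.6,213))):
    x0,y0,x1,y1=b; g=d['img'][y0:y1,x0:x1].max(2)
    for f in (0.62,0.75):
        w=np.percentile(g,97); m=(g<f*w).astype(np.uint8)
        k,l,q,ce=cv2.connectedComponentsWithStats(m,connectivity=4)
        print(n,f,w,[(np.round(ce[i]+[x0,y0],1).tolist(),int(q[i,4]),q[i,2:4].tolist()) for i in range(1,k) if 15<q[i,4]<400])
E
python3 plate.py
```

```text
t 17.4 pos [419.8 159.5 376.9] err [-0.1 -0.5  1.8] yaw 130.2 cmdyaw 130.0 F [1.1 0.2 0.3] w 85.4 g 0.0
t 0.62 173.0 [([331.6, 173.8], 84, [12, 11]), ([309.5, 176.1], 127, [12, 13]), ([344.2, 191.8], 96, [12, 11]), ([299.8, 194.9], 76, [12, 11]), ([322.0, 194.4], 79, [11, 10]), ([334.8, 211.9], 98, [12, 11]), ([312.4, 213.5], 91, [12, 12])]
t 0.75 173.0 [([331.5, 174.4], 117, [12, 12]), ([309.5, 176.4], 135, [12, 14]), ([344.3, 192.3], 120, [13, 12]), ([322.0, 194.2], 94, [11, 11]), ([299.8, 195.6], 122, [13, 12]), ([334.9, 212.1], 121, [13, 12]), ([312.6, 213.9], 121, [12, 13])]
s 0.62 238.0 [([310.0, 181.2], 44, [14, 4]), ([338.6, 202.0], 39, [10, 5]), ([318.4, 203.0], 39, [10, 5]), ([350.3, 211.7], 95, [11, 10]), ([329.7, 213.7], 42, [8, 6]), ([309.1, 215.1], 43, [10, 6]), ([342.4, 225.9], 54, [11, 7]), ([320.8, 227.0], 52, [10, 7]), ([286.5, 251.0], 41, [16, 8])]
s 0.75 238.0 [([318.5, 203.0], 54, [10, 7]), ([338.5, 202.2], 50, [10, 6]), ([350.4, 211.7], 101, [12, 11]), ([329.7, 213.8], 53, [10, 7]), ([309.0, 215.0], 61, [11, 7]), ([342.0, 226.0], 64, [11, 7]), ([320.7, 227.0], 67, [12, 7])]
```

View pics/c7.png

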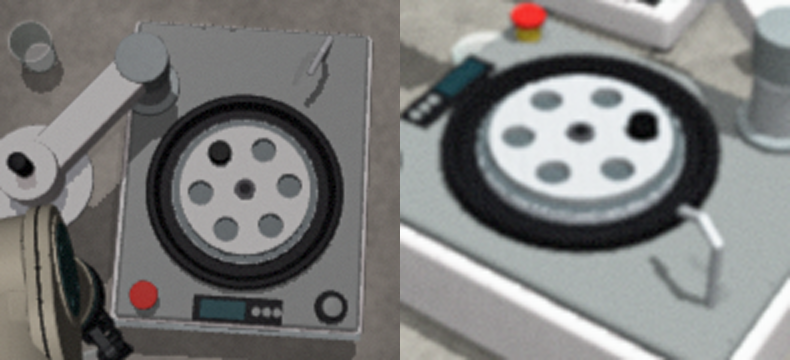

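The head is out to the left. The plate has the finished mount at top (309.5,176) and scene (350,212), with five empty pockets.

Run:
```python
from h import *
from scipy.optimize import least_squares
t=snap('top');s=snap('scene')
T=[(331.5,174.4),(344.3,192.3),(334.9,212.1),(312.6,213.9),(299.8,195.6)]
S=[(342,226),(320.7,227),(309,215),(318.5,203),(338.5,202.2)]
for a,b in zip(T,S): 
    p,e=tri(t,a,s,b); print(p.round(1),round(e,1),onz(t,*a,160)[:2].round(1),onz(s,*b,160)[:2].round(1))
def fit(ps):
    def r(q): 
        return np.concatenate([np.array(p)-(q[:2]+60*np.array([np.cos(q[2]-k*np.pi/3),np.sin(q[2]-k*np.pi/3)])) for k,p in zip(range(1,6),ps)])
    o=least_squares(r,[580,-12,1.0]); return o.x,np.abs(o.fun).max(),o.cost
pt=[onz(t,*a,160)[:2] for a in T]; ps=[onz(s,*a,160)[:2] for a in S]; pa=[(x+y)/2 for x,y in zip(pt,ps)]
for n,q in(('t',pt),('s',ps),('avg',pa)): print(n,fit(q))
q=fit(pa)[0]
for k in range(6): print('P%d'%k,(q[:2]+60*np.array([np.cos(q[2]-k*np.pi/3),np.sin(q[2]-k*np.pi/3)])).round(1))
print('boss',tri(t,(322,194.3),s,(329.7,213.7)))
print('fin',tri(t,(309.5,176.3),s,(350.4,211.7)))
```

```text
[638.  -40.3 159.4] 0.6 [638.1 -40.1] [638.1 -41.1]
[588.4 -74.2 159.4] 0.0 [588.3 -74.2] [588.8 -74.8]
[534.2 -48.1 159.8] 0.5 [534.4 -48. ] [534.1 -48.5]
[529.9  11.9 159.6] 0.2 [529.7  11.8] [530.2  11.6]
[579.5  46.  159.4] 0.7 [579.7  46.1] [579.6  45. ]
t (array([583.94951922, -14.10701801,   0.59820231]), np.float64(0.3944547670236602), np.float64(0.1515903845344329))
s (array([584.09161672, -14.82296273,   0.59583725]), np.float64(0.35736205302498547), np.float64(0.15059796087829883))
avg (array([584.02057034, -14.46497893,   0.59702045]), np.float64(0.19525627109315735), np.float64(0.057531523140917605))
P0 [633.6  19.3]
P1 [638.  -40.6]
P2 [588.4 -74.3]
P3 [534.4 -48.2]
P4 [530.   11.6]
P5 [579.6  45.4]
boss (array([582.93075692, -13.77746334, 160.45793138]), np.float64(0.02901321361016884))
fin (array([632.14737744,  19.97677673, 164.45401911]), np.float64(0.6107464772695145))
```

```bash
cat >> h.py <<'E'
def sync(n=5):
    E=[]
    for i in range(n): get_image('top'); E.append(read_state()['eef_pos']+[0,0,38])
    E=np.array(E); print('mean',E.mean(0).round(2),'sd',E.std(0).round(2),'err',(E.mean(0)-cmd()[:3]).round(2)); return E.mean(0)
E
python3 - <<'E'
from h import *
m=sync(6); c=cmd(); c[:3]=m.tolist(); json.dump(c,open('cmd.json','w'))
plan([(633,19.6,260,124.2,-0.2),(None,)*5+(3,)])
E
```

```text
mean [421.09 160.06 375.6 ] sd [0.3  0.06 0.13] err [1.12 0.03 0.5 ]
10 rows ->  [ 6.330e+02  1.950e+01  2.601e+02  1.242e+02 -2.000e-01]
-0.116 0.034 0.055 0 0 0.009 -0.2; -0.232 0.069 0.11 0 0 0.018 -0.2; -0.348 0.103 0.165 0 0 0.028 -0.2; -0.464 0.137 0.22 0 0 0.037 -0.2; -0.581 0.171 0.275 0 0 0.046 -0.2; -0.697 0.206 0.33 0 0 0.055 -0.2; -0.813 0.24 0.385 0 0 0.065 -0.2; -0.813 0.24 0.385 0 0 0.065 -0.2; -0.813 0.24 0.385 0 0 0.065 -0.2; -0.813 0.24 0.385 0 0 0.065 -0.2
```

move_arm --rows "-0.116 0.034 0.055 0 0 0.009 -0.2; -0.232 0.069 0.11 0 0 0.018 -0.2; -0.348 0.103 0.165 0 0 0.028 -0.2; -0.464 0.137 0.22 0 0 0.037 -0.2; -0.581 0.171 0.275 0 0 0.046 -0.2; -0.697 0.206 0.33 0 0 0.055 -0.2; -0.813 0.24 0.385 0 0 0.065 -0.2; -0.813 0.24 0.385 0 0 0.065 -0.2; -0.813 0.24 0.385 0 0 0.065 -0.2; -0.813 0.24 0.385 0 0 0.065 -0.2"

```text
clock: 18.73
eef_pos: [632.2, 20.1, 221.7]
tool_rot: [-3.141, -0.001, 2.169]
force: [-0.0, 0.9, -0.1]
width: 51.3
gripper_force: 0.0
```

Run:
```python
from h import *
sync(4); st()
plan([(633,19.6,200,124.2,-0.2),(633,19.6,175,124.2,-0.2,),(None,)*5+(3,),(None,)*4+(1,5)],vm=30)
```

```text
mean [632.24  21.19 260.9 ] sd [0.07 0.23 0.32] err [-0.8   1.65  0.8 ]
t 18.9 pos [632.3  21.4 261.2] err [-0.7  1.8  1.1] yaw 124.4 cmdyaw 124.2 F [0.3 0.1 0.8] w 51.0 g 0.0
12 rows ->  [633.   19.5 174.9 124.2   1. ]
0 -0 0.067 0 0 -0 -0.2; 0 -0 0.134 0 0 -0 -0.2; 0 -0 0.2 0 0 -0 -0.2; 0 -0 0.284 0 0 -0 -0.2; 0 -0 0.284 0 0 -0 -0.2; 0 -0 0.284 0 0 -0 -0.2; 0 -0 0.284 0 0 -0 -0.2; 0 -0 0.284 0 0 -0 1; 0 -0 0.284 0 0 -0 1; 0 -0 0.284 0 0 -0 1; 0 -0 0.284 0 0 -0 1; 0 -0 0.284 0 0 -0 1
```

move_arm --rows "0 0 0.067 0 0 0 -0.2; 0 0 0.134 0 0 0 -0.2; 0 0 0.2 0 0 0 -0.2; 0 0 0.25 0 0 0 -0.2; 0 0 0.284 0 0 0 -0.2; 0 0 0.284 0 0 0 -0.2; 0 0 0.284 0 0 0 -0.2; 0 0 0.284 0 0 0 1; 0 0 0.284 0 0 0 1; 0 0 0.284 0 0 0 1; 0 0 0.284 0 0 0 1; 0 0 0.284 0 0 0 1"

```text
clock: 19.93
eef_pos: [633.4, 19.8, 138.7]
tool_rot: [3.139, 0.001, 2.169]
force: [-1.2, 1.5, 6.0]
width: 27.1
gripper_force: 59.0
```

Run:
```python
from h import *
sync(4); st()
```

```text
mean [633.46  19.78 176.74] sd [0.02 0.01 0.02] err [0.42 0.24 1.84]
t 20.1 pos [633.5  19.8 176.8] err [0.4 0.2 1.9] yaw 124.3 cmdyaw 124.2 F [-1.2  1.1  6.8] w 27.3 g 59.0
```

Width 27 mm means the pads caught only the top chamfer. I'll reopen, go 8 mm lower and regrip.

move_arm --rows "0 0 0 0 0 0 -0.2; 0 0 0 0 0 0 -0.2; 0 0 0 0 0 0 -0.2; 0 0 0.01 0 0 0 -0.2; 0 0 0.02 0 0 0 -0.2; 0 0 0.027 0 0 0 -0.2; 0 0 0.027 0 0 0 -0.2"

```text
clock: 20.72
eef_pos: [632.9, 19.8, 132.6]
tool_rot: [3.139, -0.001, 2.169]
force: [-6.3, 2.0, 26.1]
width: 51.1
gripper_force: 13.1
```

move_arm --rows "0 0 0 0 0 0 1; 0 0 0 0 0 0 1; 0 0 0 0 0 0 1; 0 0 0 0 0 0 1; 0 0 0 0 0 0 1"

```text
clock: 21.13
eef_pos: [635.1, 18.0, 135.6]
tool_rot: [3.136, 0.004, 2.168]
force: [-9.6, -0.3, 39.0]
width: 27.7
gripper_force: 69.3
```

Run:
```python
from h import *
c=cmd(); c[2]-=8.1; json.dump(c,open('cmd.json','w'))
sync(3); st()
```

```text
mean [635.12  17.99 173.62] sd [0.01 0.   0.  ] err [ 2.08 -1.56  6.82]
t 21.3 pos [635.1  18.  173.6] err [ 2.1 -1.6  6.8] yaw 124.2 cmdyaw 124.2 F [-9.8 -0.6 39.6] w 27.6 g 69.2
```

Force up and a steady z: the tips are standing on the plate, so the depth is right after all and 27 mm may just be the reading for a gripped mount. I'll relieve the force, regrip 2–3 mm above the plate, lift and look.

move_arm --rows "0 0 0 0 0 0 0; 0 0 0 0 0 0 0; 0 0 -0.023 0 0 0 0; 0 0 -0.023 0 0 0 0; 0 0 -0.023 0 0 0 1; 0 0 -0.023 0 0 0 1; 0 0 -0.023 0 0 0 1; 0 0 -0.023 0 0 0 1; 0 0 -0.023 0 0 0 1"

```text
clock: 22.03
eef_pos: [632.7, 19.9, 135.9]
tool_rot: [3.141, -0.0, 2.168]
force: [-1.2, 1.2, 7.1]
width: 27.5
gripper_force: 60.9
```

move_arm --rows "0 0 -0.03 0 0 0 1; 0 0 -0.07 0 0 0 1; 0 0 -0.12 0 0 0 1; 0 0 -0.18 0 0 0 1; 0 0 -0.24 0 0 0 1; 0 0 -0.3 0 0 0 1; 0 0 -0.3 0 0 0 1; 0 0 -0.3 0 0 0 1"

```text
clock: 22.7
eef_pos: [632.8, 19.6, 226.6]
tool_rot: [3.14, 0.001, 2.168]
force: [1.6, 0.3, -1.4]
width: 27.7
gripper_force: 59.1
```

Run:
```python
from h import *
c=cmd(); c[2]+=6.9+90; json.dump(c,open('cmd.json','w'))
sync(3); st()
s=snap('scene'); e=read_state()['eef_pos']+[0,0,38]; u,v=proj(s,e).astype(int);t=snap('top');print(u,v,proj(s,e),proj(s,e-[0,0,14]))
c=s['img'][v-50:v+50,u-50:u+50,::-1]
cv2.imwrite('pics/c8.png',np.hstack([cv2.resize(c,None,fx=4,fy=4,interpolation=cv2.INTER_CUBIC),cv2.resize(t['img'][150:250,270:370,::-1],(400,400))]))
```

```text
mean [631.81  20.06 262.95] sd [0.21 0.07 0.39] err [-1.23  0.52 -0.75]
t 22.9 pos [631.6  20.1 262.5] err [-1.4  0.5 -1.2] yaw 124.2 cmdyaw 124.2 F [-1.   0.3 -0.7] w 27.4 g 59.1
351 184 [351.6898126  184.76180876] [351.46263089 188.7731899 ]
```

View pics/c8.png

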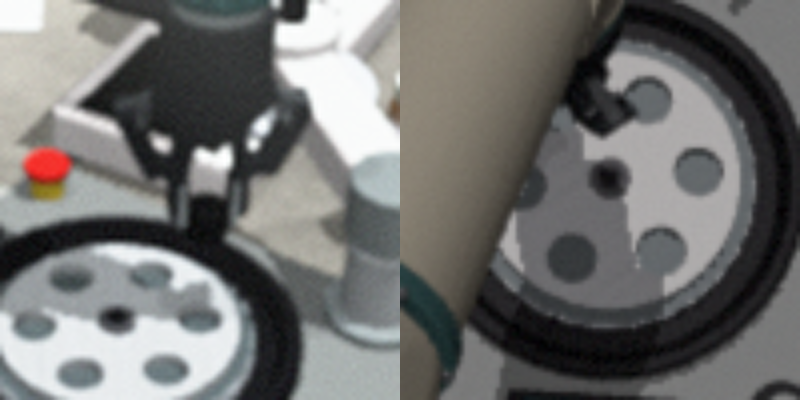

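The mount hangs upright, centred and well held, with its bottom about 24 mm below my corrected TCP; a width of 27.5 mm is the normal reading. Next is the microscope.

Run:
```python
from h import *
t=get_image('top')
print([onz(t,105,255,z)[:2].round() for z in(190,300,400)],[onz(t,72,255,z)[:2].round() for z in(190,300,400)])
plan([(430,160,300,130,1),(None,)*5+(3,)])
plan([(419,409.9,300,134,1),(None,)*5+(4,)],vm=35)
```

```text
[array([423., 539.]), array([418., 485.]), array([414., 435.])] [array([423., 622.]), array([419., 559.]), array([415., 502.])]
9 rows ->  [430.1 159.9 300.  130.    1. ]
0.128 -0.05 -0.02 0 0 -0.011 1; 0.256 -0.099 -0.04 0 0 -0.022 1; 0.384 -0.149 -0.06 0 0 -0.032 1; 0.512 -0.198 -0.081 0 0 -0.043 1; 0.64 -0.248 -0.101 0 0 -0.054 1; 0.767 -0.297 -0.121 0 0 -0.065 1; 0.767 -0.297 -0.121 0 0 -0.065 1; 0.767 -0.297 -0.121 0 0 -0.065 1; 0.767 -0.297 -0.121 0 0 -0.065 1
12 rows ->  [418.9 409.8 300.  134.    1. ]
0.083 0.063 0 0 0 -0.006 1; 0.166 0.127 0 0 0 -0.011 1; 0.248 0.19 0 0 0 -0.017 1; 0.331 0.254 0 0 0 -0.022 1; 0.414 0.317 0 0 0 -0.028 1; 0.497 0.381 0 0 0 -0.033 1; 0.579 0.444 0 0 0 -0.039 1; 0.662 0.507 0 0 0 -0.044 1; 0.662 0.507 0 0 0 -0.044 1; 0.662 0.507 0 0 0 -0.044 1; 0.662 0.507 0 0 0 -0.044 1; 0.662 0.507 0 0 0 -0.044 1
```

move_arm --rows "0.128 -0.05 -0.02 0 0 -0.011 1; 0.256 -0.099 -0.04 0 0 -0.022 1; 0.384 -0.149 -0.06 0 0 -0.032 1; 0.512 -0.198 -0.081 0 0 -0.043 1; 0.64 -0.248 -0.101 0 0 -0.054 1; 0.767 -0.297 -0.121 0 0 -0.065 1; 0.767 -0.297 -0.121 0 0 -0.065 1; 0.767 -0.297 -0.121 0 0 -0.065 1; 0.767 -0.297 -0.121 0 0 -0.065 1"

```text
clock: 23.75
eef_pos: [429.8, 160.0, 262.2]
tool_rot: [3.141, 0.001, 2.271]
force: [0.9, -0.2, -0.4]
width: 27.6
gripper_force: 59.1
```

move_arm --rows "0.083 0.063 0 0 0 -0.006 1; 0.166 0.127 0 0 0 -0.011 1; 0.248 0.19 0 0 0 -0.017 1; 0.331 0.254 0 0 0 -0.022 1; 0.414 0.317 0 0 0 -0.028 1; 0.497 0.381 0 0 0 -0.033 1; 0.579 0.444 0 0 0 -0.039 1; 0.662 0.507 0 0 0 -0.044 1; 0.662 0.507 0 0 0 -0.044 1; 0.662 0.507 0 0 0 -0.044 1; 0.662 0.507 0 0 0 -0.044 1; 0.662 0.507 0 0 0 -0.044 1"

```text
clock: 24.75
eef_pos: [419.4, 407.4, 262.0]
tool_rot: [-3.141, 0.001, 2.336]
force: [-0.1, 0.1, -0.5]
width: 27.7
gripper_force: 59.3
```

Run:
```python
from h import *
m=sync(4); st(); c=cmd(); c[:3]=m.tolist(); json.dump(c,open('cmd.json','w'))
plan([(419,409.9,240,134,1),(419,409.9,220,134,1,1),(419,409.9,217,134,1,3)],vm=20)
```

```text
mean [418.74 408.27 300.29] sd [0.3  0.42 0.08] err [-0.19 -1.55  0.28]
t 24.9 pos [418.4 408.8 300.4] err [-0.6 -1.   0.4] yaw 134.0 cmdyaw 134.0 F [-0.   0.4 -0.8] w 27.8 g 59.3
8 rows ->  [419.  409.7 216.9 134.    1. ]
0.001 0.001 0.05 0 0 -0 1; 0.002 0.002 0.1 0 0 -0 1; 0.002 0.003 0.151 0 0 -0 1; 0.003 0.004 0.201 0 0 -0 1; 0.003 0.004 0.268 0 0 -0 1; 0.003 0.004 0.278 0 0 -0 1; 0.003 0.004 0.278 0 0 -0 1; 0.003 0.004 0.278 0 0 -0 1
```

move_arm --rows "0.001 0.001 0.05 0 0 0 1; 0.002 0.002 0.1 0 0 0 1; 0.002 0.003 0.151 0 0 0 1; 0.003 0.004 0.201 0 0 0 1; 0.003 0.004 0.24 0 0 0 1; 0.003 0.004 0.265 0 0 0 1; 0.003 0.004 0.278 0 0 0 1; 0.003 0.004 0.278 0 0 0 1; 0.003 0.004 0.278 0 0 0 1"

```text
clock: 25.7
eef_pos: [418.4, 411.4, 179.1]
tool_rot: [3.141, 0.0, 2.34]
force: [0.2, 0.1, -0.1]
width: 27.8
gripper_force: 59.3
```

Run:
```python
from h import *
m=sync(5); st()
s=snap('scene'); 
print([(np.round(c,1).tolist(),a,w.tolist()) for c,a,w in blobs(s,(330,100,370,140),dark(60),5)])
cv2.imwrite('pics/c9.png',cv2.resize(s['img'][70:150,300:400,::-1],None,fx=5,fy=5,interpolation=cv2.INTER_CUBIC))
```

```text
mean [418.49 411.57 217.41] sd [0.1  0.04 0.08] err [-0.48  1.82  0.52]
t 25.9 pos [418.3 411.5 217.3] err [-0.6  1.8  0.4] yaw 134.1 cmdyaw 134.0 F [-0.6  0.8 -0.3] w 27.7 g 59.3
[([348.3, 102.0], np.int32(12), [6, 5]), ([361.0, 115.2], np.int32(277), [21, 33]), ([348.3, 124.0], np.int32(9), [2, 6]), ([351.1, 122.9], np.int32(7), [3, 5]), ([334.8, 135.8], np.int32(5), [4, 2])]
```

View pics/c9.png

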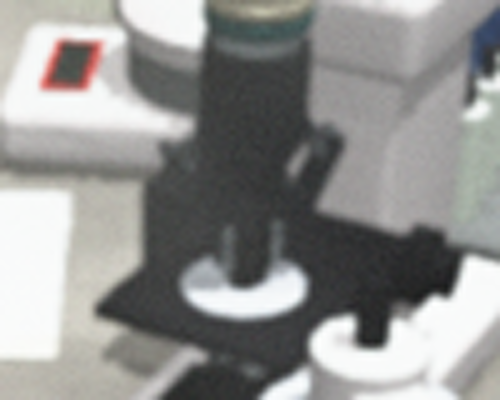

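move_arm --rows "-0.005 -0.003 0.002 0 0 0 1; -0.005 -0.003 0.004 0 0 0 1; -0.005 -0.003 0.006 0 0 0 1; -0.005 -0.003 0.008 0 0 0 1; -0.005 -0.003 0.01 0 0 0 1; -0.005 -0.003 0.01 0 0 0 1"

```text
clock: 26.5
eef_pos: [418.4, 409.6, 175.9]
tool_rot: [-3.142, -0.0, 2.34]
force: [0.3, -1.2, 2.4]
width: 27.5
gripper_force: 59.6
```

Run:
```python
from h import *
sync(3); st()
```

```text
mean [418.44 409.58 213.88] sd [0.01 0.02 0.01] err [-0.54 -0.17 -3.01]
t 26.6 pos [418.4 409.6 213.9] err [-0.5 -0.1 -3. ] yaw 134.1 cmdyaw 134.0 F [-0.5  0.1  3.3] w 28.1 g 59.6
```

Fz is 3 N, so it has just touched. I'll release, rise and look.

move_arm --rows "0 0 0 0 0 0 0.3; 0 0 0 0 0 0 0; 0 0 0 0 0 0 -0.1; 0 0 -0.03 0 0 0 -0.2; 0 0 -0.1 0 0 0 -0.2; 0 0 -0.2 0 0 0 -0.2; 0 0 -0.3 0 0 0 -0.2; 0 0 -0.35 0 0 0 -0.2; 0 0 -0.35 0 0 0 -0.2; 0 0 -0.35 0 0 0 -0.2"

```text
clock: 27.48
eef_pos: [418.8, 409.8, 281.8]
tool_rot: [3.139, -0.0, 2.34]
force: [0.7, 0.5, -0.4]
width: 51.4
gripper_force: 0.0
```

Run:
```python
from h import *
json.dump([418.4,409.6,213.9+105,134,-0.2],open('cmd.json','w'))
plan([(430,160,320,130,-0.2),(None,)*5+(3,)])
```

```text
9 rows ->  [ 4.300e+02  1.601e+02  3.201e+02  1.300e+02 -2.000e-01]
-0.104 -0.092 -0.001 0 0 0.007 -0.2; -0.208 -0.183 -0.001 0 0 0.015 -0.2; -0.313 -0.275 -0.002 0 0 0.022 -0.2; -0.417 -0.367 -0.002 0 0 0.03 -0.2; -0.521 -0.458 -0.003 0 0 0.037 -0.2; -0.625 -0.55 -0.004 0 0 0.044 -0.2; -0.625 -0.55 -0.004 0 0 0.044 -0.2; -0.625 -0.55 -0.004 0 0 0.044 -0.2; -0.625 -0.55 -0.004 0 0 0.044 -0.2
```

move_arm --rows "-0.104 -0.092 -0.001 0 0 0.007 -0.2; -0.208 -0.183 -0.001 0 0 0.015 -0.2; -0.313 -0.275 -0.002 0 0 0.022 -0.2; -0.417 -0.367 -0.002 0 0 0.03 -0.2; -0.521 -0.458 -0.003 0 0 0.037 -0.2; -0.625 -0.55 -0.004 0 0 0.044 -0.2; -0.625 -0.55 -0.004 0 0 0.044 -0.2; -0.625 -0.55 -0.004 0 0 0.044 -0.2; -0.625 -0.55 -0.004 0 0 0.044 -0.2"

```text
clock: 28.23
eef_pos: [429.7, 160.7, 281.2]
tool_rot: [-3.141, -0.001, 2.271]
force: [0.6, 0.6, 0.0]
width: 51.0
gripper_force: 0.0
```

```bash
cat > tray.py <<'E'
from h import *
t=snap('top');s=snap('scene')
B=[b for b in blobs(t,(405,185,470,275),dark(55),40)]; C=[b for b in blobs(s,(175,275,300,365),dark(55),60)]
for b in B:
    for c in C:
        p,e=tri(t,b[0],s,c[0])
        if e<4 and 20<p[2]<45: print('mount',p.round(1),round(e,1),'px',b[0].round(1),c[0].round(1),'area',b[1],c[1])
print(len(B),len(C))
E
python3 - <<'E'
from h import *
sync(2)
s=snap('scene');t=snap('top')
def m(d,b): return [(np.round(c,1).tolist(),a,w.tolist()) for c,a,w in blobs(d,b,dark(70),5)]
x=m(t,(140,240,173,273)); y=m(s,(334,104,364,140)); print(x,y)
# insert centroid via bright pixels + holes
for d,b in((t,(135,235,180,280)),(s,(333,110,364,140))):
    print([(np.round(c,1).tolist(),a,w.tolist()) for c,a,w in blobs(d,b,bright(130),30)])
exec(open('tray.py').read())
E
```

```text
mean [429.81 161.45 319.23] sd [0.04 0.13 0.03] err [-0.15  1.34 -0.87]
[([142.4, 242.4], np.int32(37), [9, 9]), ([171.3, 255.7], np.int32(32), [2, 30]), ([154.0, 255.3], np.int32(141), [15, 12]), ([141.8, 270.2], np.int32(23), [7, 7])] [([348.1, 120.0], np.int32(630), [30, 36])]
[([154.2, 256.3], np.int32(659), [31, 35]), ([174.5, 257.0], np.int32(52), [4, 15])]
[([348.1, 127.3], np.int32(226), [26, 13])]
mount [ 576.1 -403.6   31. ] 1.1 px [449.7 203.8] [249.1 340.8] area 86 116
mount [ 573.2 -330.9   30.6] 0.9 px [425.8 204.9] [265.5 319.2] area 82 104
mount [ 509.6 -401.6   31. ] 1.2 px [450.4 225.7] [228.8 328.5] area 89 112
mount [ 441.8 -394.    30.6] 1.4 px [449.2 248.5] [210.6 315.2] area 157 185
4 4
```

The finished mount sits centred: its top blob (154.0,255.3) matches the parallax-shifted aperture. The tray is unchanged, so next is mount A at (573,-331).

Run:
```python
from h import *
plan([(455,-95,300,95,-0.2),(None,)*5+(2,)])
plan([(573,-331,160,90,-0.2),(None,)*5+(3,)],vm=38)
plan([(573,-331,46,90,-0.2),(None,)*5+(3,),(None,)*4+(1,5)],vm=38)
```

```text
9 rows ->  [ 4.551e+02 -9.500e+01  3.000e+02  9.500e+01 -2.000e-01]
-0.101 -0.069 0.01 0 0 0.056 -0.2; -0.201 -0.138 0.019 0 0 0.111 -0.2; -0.302 -0.207 0.029 0 0 0.167 -0.2; -0.403 -0.276 0.038 0 0 0.222 -0.2; -0.503 -0.345 0.048 0 0 0.278 -0.2; -0.604 -0.414 0.057 0 0 0.334 -0.2; -0.705 -0.483 0.067 0 0 0.389 -0.2; -0.705 -0.483 0.067 0 0 0.389 -0.2; -0.705 -0.483 0.067 0 0 0.389 -0.2
11 rows ->  [ 5.731e+02 -3.310e+02  1.599e+02  9.000e+01 -2.000e-01]
-0.102 0.04 0.058 0 0 0.007 -0.2; -0.204 0.081 0.117 0 0 0.014 -0.2; -0.307 0.121 0.175 0 0 0.021 -0.2; -0.409 0.161 0.233 0 0 0.028 -0.2; -0.511 0.202 0.292 0 0 0.035 -0.2; -0.613 0.242 0.35 0 0 0.042 -0.2; -0.716 0.282 0.408 0 0 0.049 -0.2; -0.818 0.323 0.467 0 0 0.056 -0.2; -0.818 0.323 0.467 0 0 0.056 -0.2; -0.818 0.323 0.467 0 0 0.056 -0.2; -0.818 0.323 0.467 0 0 0.056 -0.2
11 rows ->  [ 573.1 -331.    45.9   90.     1. ]
-0 -0 0.127 0 0 -0 -0.2; -0 -0 0.253 0 0 -0 -0.2; -0 -0 0.38 0 0 -0 -0.2; -0 -0 0.38 0 0 -0 -0.2; -0 -0 0.38 0 0 -0 -0.2; -0 -0 0.38 0 0 -0 -0.2; -0 -0 0.38 0 0 -0 1; -0 -0 0.38 0 0 -0 1; -0 -0 0.38 0 0 -0 1; -0 -0 0.38 0 0 -0 1; -0 -0 0.38 0 0 -0 1
```

move_arm --rows "-0.101 -0.069 0.01 0 0 0.056 -0.2; -0.201 -0.138 0.019 0 0 0.111 -0.2; -0.302 -0.207 0.029 0 0 0.167 -0.2; -0.403 -0.276 0.038 0 0 0.222 -0.2; -0.503 -0.345 0.048 0 0 0.278 -0.2; -0.604 -0.414 0.057 0 0 0.334 -0.2; -0.705 -0.483 0.067 0 0 0.389 -0.2; -0.705 -0.483 0.067 0 0 0.389 -0.2; -0.705 -0.483 0.067 0 0 0.389 -0.2"

```text
clock: 29.28
eef_pos: [455.6, -97.1, 261.7]
tool_rot: [-3.141, 0.001, 1.656]
force: [0.1, 0.7, -1.2]
width: 51.2
gripper_force: 0.0
```

move_arm --rows "-0.102 0.04 0.058 0 0 0.007 -0.2; -0.204 0.081 0.117 0 0 0.014 -0.2; -0.307 0.121 0.175 0 0 0.021 -0.2; -0.409 0.161 0.233 0 0 0.028 -0.2; -0.511 0.202 0.292 0 0 0.035 -0.2; -0.613 0.242 0.35 0 0 0.042 -0.2; -0.716 0.282 0.408 0 0 0.049 -0.2; -0.818 0.323 0.467 0 0 0.056 -0.2; -0.818 0.323 0.467 0 0 0.056 -0.2; -0.818 0.323 0.467 0 0 0.056 -0.2; -0.818 0.323 0.467 0 0 0.056 -0.2"

```text
clock: 30.2
eef_pos: [574.5, -328.4, 121.2]
tool_rot: [-3.141, -0.002, 1.574]
force: [-0.2, -0.8, 0.5]
width: 51.5
gripper_force: 0.0
```

Run:
```python
from h import *
sync(3); st()
s=snap('scene'); print([(c.round(1),a) for c,a,w in blobs(s,(175,275,300,365),dark(55),60)])
```

```text
mean [ 574.85 -328.44  160.31] sd [0.07 0.19 0.3 ] err [  1.72   2.55 114.41]
t 30.4 pos [ 574.9 -328.7  160.6] err [  1.8   2.3 114.7] yaw 90.2 cmdyaw 90.0 F [-0.3  0.1  0.2] w 51.1 g 0.0
[(array([252.7, 279.4]), np.int32(63)), (array([274.6, 281.6]), np.int32(245)), (array([210.6, 314.9]), np.int32(193)), (array([265.5, 319.2]), np.int32(104)), (array([228.8, 328.5]), np.int32(111)), (array([249.1, 340.8]), np.int32(116))]
```

move_arm --rows "-0.008 -0.006 0.127 0 0 0 -0.2; -0.008 -0.006 0.253 0 0 0 -0.2; -0.008 -0.006 0.34 0 0 0 -0.2; -0.008 -0.006 0.38 0 0 0 -0.2; -0.008 -0.006 0.38 0 0 0 -0.2; -0.008 -0.006 0.38 0 0 0 -0.2; -0.008 -0.006 0.38 0 0 0 1; -0.008 -0.006 0.38 0 0 0 1; -0.008 -0.006 0.38 0 0 0 1; -0.008 -0.006 0.38 0 0 0 1; -0.008 -0.006 0.38 0 0 0 1"

```text
clock: 31.32
eef_pos: [573.7, -334.4, 10.4]
tool_rot: [3.138, 0.002, 1.572]
force: [-0.3, 1.0, 6.4]
width: 27.2
gripper_force: 58.8
```

Run:
```python
from h import *
c=cmd(); c[0]-=1.8;c[1]-=2.4; json.dump(c,open('cmd.json','w'))
sync(3); st()
plan([(None,None,230,None,1),(None,)*5+(1,)])
plan([(638,-40.6,230,64.2,1),(None,)*5+(4,)])
```

```text
mean [ 573.67 -334.41   48.43] sd [0.02 0.02 0.01] err [ 2.34 -1.02  2.53]
t 31.5 pos [ 573.7 -334.4   48.4] err [ 2.3 -1.   2.5] yaw 90.1 cmdyaw 90.0 F [-0.7  1.2  6.1] w 27.3 g 58.8
6 rows ->  [ 571.3 -333.4  230.1   90.     1. ]
0 0 -0.123 0 0 -0 1; 0 0 -0.245 0 0 -0 1; 0 0 -0.368 0 0 -0 1; 0 0 -0.491 0 0 -0 1; 0 0 -0.614 0 0 -0 1; 0 0 -0.614 0 0 -0 1
12 rows ->  [638.  -40.6 230.1  64.2   1. ]
0.122 0.028 0 0 0 0.036 1; 0.244 0.056 0 0 0 0.072 1; 0.366 0.083 0 0 0 0.107 1; 0.488 0.111 0 0 0 0.143 1; 0.61 0.139 0 0 0 0.179 1; 0.732 0.167 0 0 0 0.215 1; 0.854 0.194 0 0 0 0.251 1; 0.976 0.222 0 0 0 0.287 1; 0.976 0.222 0 0 0 0.287 1; 0.976 0.222 0 0 0 0.287 1; 0.976 0.222 0 0 0 0.287 1; 0.976 0.222 0 0 0 0.287 1
```

move_arm --rows "0 0 -0.123 0 0 0 1; 0 0 -0.245 0 0 0 1; 0 0 -0.368 0 0 0 1; 0 0 -0.491 0 0 0 1; 0 0 -0.614 0 0 0 1; 0 0 -0.614 0 0 0 1"

```text
clock: 31.97
eef_pos: [575.4, -337.4, 201.5]
tool_rot: [3.129, 0.009, 1.572]
force: [1.3, -2.0, -0.3]
width: 27.6
gripper_force: 59.2
```

move_arm --rows "0.122 0.028 0 0 0 0.036 1; 0.244 0.056 0 0 0 0.072 1; 0.366 0.083 0 0 0 0.107 1; 0.488 0.111 0 0 0 0.143 1; 0.61 0.139 0 0 0 0.179 1; 0.732 0.167 0 0 0 0.215 1; 0.854 0.194 0 0 0 0.251 1; 0.963 0.223 0 0 0 0.287 1; 0.963 0.223 0 0 0 0.287 1; 0.963 0.223 0 0 0 0.287 1; 0.963 0.223 0 0 0 0.287 1; 0.963 0.223 0 0 0 0.287 1"

```text
clock: 32.97
eef_pos: [638.5, -46.3, 192.7]
tool_rot: [3.14, 0.0, 1.119]
force: [0.7, -1.1, -0.7]
width: 27.0
gripper_force: 59.2
```

```bash
cat >> h.py <<'E'
def resync(n=4):
    m=sync(n); c=cmd(); c[:3]=m.tolist(); json.dump([float(x) for x in c],open('cmd.json','w'))
E
python3 - <<'E'
from h import *
resync(4); st()
s=snap('scene'); e=np.array(cmd()[:3]); u,v=proj(s,e-[0,0,20]).astype(int); print(u,v,proj(s,e-[0,0,28]))
cv2.imwrite('pics/c10.png',cv2.resize(s['img'][v-50:v+50,u-50:u+50,::-1],None,fx=5,fy=5,interpolation=cv2.INTER_CUBIC))
plan([(636.6,-43.5,196,64.2,1),(None,)*5+(4,)],vm=25)
E
```

```text
mean [638.58 -46.12 230.42] sd [0.03 0.26 0.15] err [ 0.6  -5.51  0.32]
t 33.2 pos [638.6 -45.7 230.2] err [ 0.   0.4 -0.2] yaw 64.1 cmdyaw 64.2 F [-0.3  0.8 -0.6] w 27.0 g 59.2
341 213 [341.76473945 215.76664652]
6 rows ->  [636.5 -43.5 195.9  64.2   1. ]
0.002 -0.005 0.057 0 0 -0 1; 0.005 -0.01 0.115 0 0 -0 1; 0.005 -0.01 0.115 0 0 -0 1; 0.005 -0.01 0.115 0 0 -0 1; 0.005 -0.01 0.115 0 0 -0 1; 0.005 -0.01 0.115 0 0 -0 1
```

View pics/c10.png

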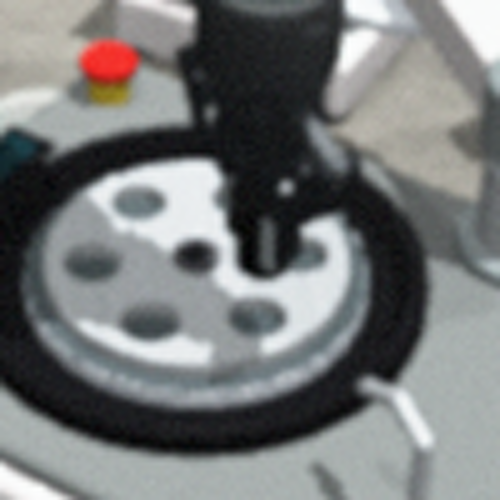

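move_arm --rows "0.002 -0.005 0.057 0 0 0 1; 0.005 -0.01 0.115 0 0 0 1; 0.005 -0.01 0.115 0 0 0 1; 0.005 -0.01 0.115 0 0 0 1; 0.005 -0.01 0.115 0 0 0 1; 0.005 -0.01 0.115 0 0 0 1"

```text
clock: 33.72
eef_pos: [637.5, -42.3, 158.6]
tool_rot: [3.14, -0.0, 1.121]
force: [-0.8, 0.4, -1.1]
width: 27.2
gripper_force: 59.2
```

Run:
```python
from h import *
resync(5); s=snap('scene'); e=np.array(cmd()[:3])
print('bottom ctr',proj(s,e-[0,0,28.4]),'side width px',np.linalg.norm(proj(s,e+[13,7.5,-28])-proj(s,e-[13,7.5,28])))
u,v=proj(s,e-[0,0,26]).astype(int)
g=s['img'].max(2)
for r in range(v-8,v+9): print(r,' '.join('%3d'%x for x in g[r,u-14:u+15]))
print(u-14)
```

```text
mean [637.25 -41.92 196.21] sd [0.16 0.18 0.23] err [0.72 1.54 0.28]
bottom ctr [341.68428475 224.02656807] side width px 10.77489661751075
215  61  48  46  46  50  52  65 101 107  77  35  17  18   5  20  29  42  47  37  23  27  22  24  18  21  35  51  78 115
216  90  74  62  62  65  71  86 112 113  74  34  10  17  12  17  27  59  78  57  30  26  25  25  30  60  96 126 156 184
217 129 117 104 101 102 114 132 136 123  88  41  21   9   4  16  33  72  88  72  32  20  21  30  69 129 177 199 213 221
218 155 149 140 141 147 153 156 156 144 122  80  41  19  10  15  35  71  96  77  38  22  23  38  90 174 218 229 231 231
219 159 163 154 162 162 159 163 160 159 148 119  60  25  11  16  39  78  93  70  36  18  22  43 101 185 227 231 230 229
220 158 157 159 159 165 162 160 155 161 157 125  64  18  14  19  41  77  89  75  34  28  21  37 111 185 225 230 230 231
221 161 159 160 162 161 158 157 157 162 160 122  68  17  12  10  46  77  89  70  29  18  22  49 126 198 222 231 231 231
222 159 157 160 160 163 163 162 158 157 153 124  61  20   6  16  44  76  87  64  30  24  44  88 161 215 227 228 230 230

[... 383 characters left out ...]
 163 162 159 152 130  92  67  46  33  21  21  26  31  45  50  91 174 223 229 227 228 227 229 217
227 140 153 161 161 161 160 160 158 153 135 101  77  64  55  49  50  46  49  56  78 119 188 224 229 229 228 225 214 190
228 144 158 158 159 155 161 162 157 156 149 122  95  73  65  62  64  65  62  75 115 172 208 226 230 228 222 210 186 154
229 170 177 170 174 175 168 156 159 156 154 146 126 109  88  78  80  77  79 106 163 211 227 230 226 213 195 173 150 126
230 216 215 215 214 208 198 173 167 164 162 162 149 140 132 124 114 120 121 142 187 226 230 226 214 188 157 138 123 119
231 236 234 235 234 235 230 218 200 198 190 172 159 155 152 150 148 150 154 154 181 212 218 199 174 155 133 123 114 118
327
```

move_arm --rows "-0.006 0 0 0 0 0 1; -0.006 0 0 0 0 0 1; -0.006 0 0.01 0 0 0 1; -0.006 0 0.015 0 0 0 1; -0.006 0 0.02 0 0 0 1; -0.006 0 0.025 0 0 0 1; -0.006 0 0.03 0 0 0 1; -0.006 0 0.034 0 0 0 1; -0.006 0 0.034 0 0 0 1; -0.006 0 0.034 0 0 0 1"

```text
clock: 34.85
eef_pos: [636.0, -43.2, 147.1]
tool_rot: [-3.141, 0.0, 1.121]
force: [-0.1, 0.1, -1.0]
width: 27.9
gripper_force: 59.2
```

Run:
```python
from h import *
sync(4); st()
```

```text
mean [636.06 -43.27 185.26] sd [0.02 0.02 0.04] err [ -1.19  -1.35 -10.94]
t 35.0 pos [636.1 -43.3 185.3] err [ -1.2  -1.4 -10.9] yaw 64.2 cmdyaw 64.2 F [-1.  -0.4 -0.8] w 27.2 g 59.2
```

move_arm --rows "0 0 0.006 0 0 0 1; 0 0 0.012 0 0 0 1; 0 0 0.018 0 0 0 1; 0 0 0.022 0 0 0 1; 0 0 0.022 0 0 0 1"

```text
clock: 35.47
eef_pos: [635.9, -43.2, 140.5]
tool_rot: [-3.141, -0.0, 1.121]
force: [0.5, -1.0, -0.2]
width: 27.2
gripper_force: 59.4
```

Run:
```python
from h import *
sync(3); st()
```

```text
mean [635.96 -43.24 178.53] sd [0.01 0.01 0.01] err [ -1.29  -1.32 -17.67]
t 35.6 pos [635.9 -43.2 178.5] err [ -1.3  -1.3 -17.7] yaw 64.2 cmdyaw 64.2 F [ 0.2 -0.5  0. ] w 27.0 g 59.4
```

move_arm --rows "0 0 0 0 0 0 0.2; 0 0 0 0 0 0 0; 0 0 0 0 0 0 -0.2; 0 0 -0.01 0 0 0 -0.2; 0 0 -0.05 0 0 0 -0.2; 0 0 -0.12 0 0 0 -0.2; 0 0 -0.2 0 0 0 -0.2; 0 0 -0.2 0 0 0 -0.2; 0 0 -0.2 0 0 0 -0.2"

```text
clock: 36.37
eef_pos: [637.1, -43.9, 202.9]
tool_rot: [3.138, -0.001, 1.121]
force: [-1.0, -0.4, -0.6]
width: 51.2
gripper_force: 0.0
```

Run:
```python
from h import *
json.dump([635.95,-43.3,178.5+60,64.2,-0.2],open('cmd.json','w'))
resync(3); st()
exec(open('tray.py').read())
plan([(600,-260,230,85,-0.2),(None,)*5+(1,)])
plan([(576,-404,150,90,-0.2),(None,)*5+(4,)])
```

```text
mean [635.85 -42.99 238.73] sd [0.32 0.2  0.59] err [-0.1   0.31  0.23]
t 36.5 pos [635.5 -42.8 238.1] err [-0.3  0.2 -0.7] yaw 64.2 cmdyaw 64.2 F [-0.1  0.2 -0.4] w 51.2 g 0.0
mount [ 576.  -403.6   31. ] 1.0 px [449.8 203.8] [249.1 340.8] area 87 116
mount [ 509.5 -401.7   30.8] 1.0 px [450.4 225.7] [228.8 328.6] area 90 112
mount [ 441.9 -394.1   30.9] 1.1 px [449.3 248.5] [210.6 315.1] area 159 185
3 3
7 rows ->  [ 6.000e+02 -2.599e+02  2.300e+02  8.500e+01 -2.000e-01]
-0.117 0.035 0.005 0 0 -0.039 -0.2; -0.234 0.069 0.01 0 0 -0.077 -0.2; -0.352 0.104 0.015 0 0 -0.116 -0.2; -0.469 0.138 0.019 0 0 -0.154 -0.2; -0.586 0.173 0.024 0 0 -0.193 -0.2; -0.703 0.207 0.029 0 0 -0.231 -0.2; -0.703 0.207 0.029 0 0 -0.231 -0.2
8 rows ->  [ 5.759e+02 -4.038e+02  1.499e+02  9.000e+01 -2.000e-01]
-0.121 -0.009 0.067 0 0 -0.014 -0.2; -0.243 -0.019 0.133 0 0 -0.028 -0.2; -0.364 -0.028 0.2 0 0 -0.042 -0.2; -0.485 -0.038 0.267 0 0 -0.056 -0.2; -0.485 -0.038 0.267 0 0 -0.056 -0.2; -0.485 -0.038 0.267 0 0 -0.056 -0.2; -0.485 -0.038 0.267 0 0 -0.056 -0.2; -0.485 -0.038 0.267 0 0 -0.056 -0.2
```

move_arm --rows "-0.117 0.035 0.005 0 0 -0.039 -0.2; -0.234 0.069 0.01 0 0 -0.077 -0.2; -0.352 0.104 0.015 0 0 -0.116 -0.2; -0.469 0.138 0.019 0 0 -0.154 -0.2; -0.586 0.173 0.024 0 0 -0.193 -0.2; -0.703 0.207 0.029 0 0 -0.231 -0.2; -0.703 0.207 0.029 0 0 -0.231 -0.2"

```text
clock: 37.2
eef_pos: [595.5, -271.0, 192.2]
tool_rot: [-3.14, 0.007, 1.474]
force: [-0.8, -1.2, 0.1]
width: 50.9
gripper_force: 0.0
```

move_arm --rows "-0.121 -0.009 0.067 0 0 -0.014 -0.2; -0.243 -0.019 0.133 0 0 -0.028 -0.2; -0.364 -0.028 0.2 0 0 -0.042 -0.2; -0.485 -0.038 0.267 0 0 -0.056 -0.2; -0.485 -0.038 0.267 0 0 -0.056 -0.2; -0.485 -0.038 0.267 0 0 -0.056 -0.2; -0.485 -0.038 0.267 0 0 -0.056 -0.2; -0.485 -0.038 0.267 0 0 -0.056 -0.2"

```text
clock: 37.87
eef_pos: [577.4, -402.4, 111.9]
tool_rot: [3.141, -0.001, 1.574]
force: [-0.3, 0.4, -0.2]
width: 51.4
gripper_force: 0.0
```

Run:
```python
from h import *
resync(6); st()
plan([(576,-403.6,60,90,-0.2),(None,)*5+(5,)],vm=35)
```

```text
mean [ 577.39 -402.68  150.33] sd [0.28 0.39 0.08] err [1.48 1.16 0.4 ]
t 38.2 pos [ 576.9 -403.3  150.3] err [-0.5 -0.6 -0.1] yaw 90.1 cmdyaw 90.0 F [-0.5 -0.5  0.6] w 51.4 g 0.0
8 rows ->  [ 5.759e+02 -4.036e+02  6.000e+01  9.000e+01 -2.000e-01]
-0.001 -0.002 0.1 0 0 0 -0.2; -0.002 -0.003 0.201 0 0 0 -0.2; -0.003 -0.005 0.301 0 0 0 -0.2; -0.003 -0.005 0.301 0 0 0 -0.2; -0.003 -0.005 0.301 0 0 0 -0.2; -0.003 -0.005 0.301 0 0 0 -0.2; -0.003 -0.005 0.301 0 0 0 -0.2; -0.003 -0.005 0.301 0 0 0 -0.2
```

move_arm --rows "0 -0.002 0.1 0 0 0 -0.2; 0 -0.003 0.201 0 0 0 -0.2; 0 -0.003 0.28 0 0 0 -0.2; 0 -0.003 0.301 0 0 0 -0.2; 0 -0.003 0.301 0 0 0 -0.2; 0 -0.003 0.301 0 0 0 -0.2; 0 -0.003 0.301 0 0 0 -0.2; 0 -0.003 0.301 0 0 0 -0.2; 0 -0.003 0.301 0 0 0 -0.2; 0 -0.003 0.301 0 0 0 -0.2"

```text
clock: 39.0
eef_pos: [575.9, -404.5, 22.6]
tool_rot: [3.14, 0.001, 1.572]
force: [0.0, -0.4, -0.5]
width: 50.9
gripper_force: 0.0
```

Run:
```python
from h import *
resync(6); st()
plan([(576,-403.6,47,90,-0.2,6),(None,)*4+(1,5)],vm=35)
```

```text
mean [ 575.46 -404.19   59.85] sd [0.14 0.09 0.28] err [-0.43 -0.61 -0.18]
t 39.3 pos [ 575.3 -404.1   59.5] err [-0.2  0.1 -0.3] yaw 90.1 cmdyaw 90.0 F [-0.6  0.6  0.9] w 51.1 g 0.0
11 rows ->  [ 576.1 -403.6   47.    90.     1. ]
0.002 0.002 0.043 0 0 0 -0.2; 0.002 0.002 0.043 0 0 0 -0.2; 0.002 0.002 0.043 0 0 0 -0.2; 0.002 0.002 0.043 0 0 0 -0.2; 0.002 0.002 0.043 0 0 0 -0.2; 0.002 0.002 0.043 0 0 0 -0.2; 0.002 0.002 0.043 0 0 0 1; 0.002 0.002 0.043 0 0 0 1; 0.002 0.002 0.043 0 0 0 1; 0.002 0.002 0.043 0 0 0 1; 0.002 0.002 0.043 0 0 0 1
```

move_arm --rows "0.002 0.002 0.02 0 0 0 -0.2; 0.002 0.002 0.043 0 0 0 -0.2; 0.002 0.002 0.043 0 0 0 -0.2; 0.002 0.002 0.043 0 0 0 -0.2; 0.002 0.002 0.043 0 0 0 -0.2; 0.002 0.002 0.043 0 0 0 -0.2; 0.002 0.002 0.043 0 0 0 1; 0.002 0.002 0.043 0 0 0 1; 0.002 0.002 0.043 0 0 0 1; 0.002 0.002 0.043 0 0 0 1; 0.002 0.002 0.043 0 0 0 1; 0.002 0.002 0.043 0 0 0 1"

```text
clock: 40.3
eef_pos: [576.2, -403.9, 9.2]
tool_rot: [3.141, 0.001, 1.572]
force: [0.3, 0.1, 5.0]
width: 27.1
gripper_force: 59.4
```

Run:
```python
from h import *
resync(4); st()
print('tool offset of mount (x_t=+y): ', -403.6-cmd()[1], 'bottom below', cmd()[2]-20)
plan([(None,None,180,None,1),(560,-330,230,85,1),(None,)*5+(1,)])
plan([(530,-70,230,64.2,1),(None,)*5+(3,)])
```

```text
mean [ 576.17 -403.92   47.18] sd [0.03 0.02 0.01] err [ 0.12 -0.32  0.22]
t 40.5 pos [ 576.2 -403.9   47.2] err [-0.  0. -0.] yaw 90.1 cmdyaw 90.0 F [-0.7 -0.4  5.2] w 27.5 g 59.4
tool offset of mount (x_t=+y):  0.3167458579199547 bottom below 27.175637967325926
8 rows ->  [ 559.9 -330.1  229.9   85.     1. ]
-0 0 -0.111 0 0 -0 1; -0 0 -0.221 0 0 -0 1; -0 0 -0.332 0 0 -0 1; -0 0 -0.443 0 0 -0 1; 0.082 -0.018 -0.498 0 0 0.019 1; 0.164 -0.036 -0.554 0 0 0.037 1; 0.246 -0.054 -0.609 0 0 0.056 1; 0.246 -0.054 -0.609 0 0 0.056 1
10 rows ->  [530.  -70.  229.9  64.2   1. ]
0.122 -0.025 -0 0 0 0.033 1; 0.244 -0.05 -0 0 0 0.066 1; 0.366 -0.075 -0 0 0 0.099 1; 0.489 -0.1 -0 0 0 0.132 1; 0.611 -0.125 -0 0 0 0.165 1; 0.733 -0.15 -0 0 0 0.198 1; 0.855 -0.175 -0 0 0 0.231 1; 0.855 -0.175 -0 0 0 0.231 1; 0.855 -0.175 -0 0 0 0.231 1; 0.855 -0.175 -0 0 0 0.231 1
```

move_arm --rows "0 0 -0.111 0 0 0 1; 0 0 -0.221 0 0 0 1; 0 0 -0.332 0 0 0 1; 0 0 -0.443 0 0 0 1; 0.082 -0.018 -0.498 0 0 0.019 1; 0.164 -0.036 -0.554 0 0 0.037 1; 0.246 -0.054 -0.609 0 0 0.056 1; 0.246 -0.054 -0.609 0 0 0.056 1; 0.246 -0.054 -0.609 0 0 0.056 1"

```text
clock: 41.25
eef_pos: [560.5, -328.0, 191.7]
tool_rot: [3.141, -0.001, 1.487]
force: [0.3, 0.1, -0.7]
width: 27.5
gripper_force: 59.3
```

move_arm --rows "0.122 -0.025 0 0 0 0.033 1; 0.244 -0.05 0 0 0 0.066 1; 0.366 -0.075 0 0 0 0.099 1; 0.489 -0.1 0 0 0 0.132 1; 0.611 -0.125 0 0 0 0.165 1; 0.733 -0.15 0 0 0 0.198 1; 0.855 -0.175 0 0 0 0.231 1; 0.855 -0.175 0 0 0 0.231 1; 0.855 -0.175 0 0 0 0.231 1; 0.855 -0.175 0 0 0 0.231 1"

```text
clock: 42.08
eef_pos: [529.7, -70.9, 190.8]
tool_rot: [3.141, 0.002, 1.121]
force: [0.2, -0.6, -0.1]
width: 27.4
gripper_force: 59.3
```

Run:
```python
from h import *
resync(3); st()
plan([(529.9,11.3,196,64.2,1),(None,)*5+(7,)],vm=25)
```

```text
mean [529.64 -71.91 229.17] sd [0.01 0.13 0.11] err [-0.39 -1.89 -0.7 ]
t 42.2 pos [529.6 -72.  229.3] err [-0.  -0.1  0.1] yaw 64.1 cmdyaw 64.2 F [-0.  -0.  -1.6] w 27.7 g 59.3
11 rows ->  [529.9  11.3 195.9  64.2   1. ]
0.063 -0.03 0.028 0 0 -0 1; 0.125 -0.06 0.055 0 0 -0 1; 0.188 -0.09 0.083 0 0 -0 1; 0.25 -0.12 0.111 0 0 -0 1; 0.25 -0.12 0.111 0 0 -0 1; 0.25 -0.12 0.111 0 0 -0 1; 0.25 -0.12 0.111 0 0 -0 1; 0.25 -0.12 0.111 0 0 -0 1; 0.25 -0.12 0.111 0 0 -0 1; 0.25 -0.12 0.111 0 0 -0 1; 0.25 -0.12 0.111 0 0 -0 1
```

move_arm --rows "0.063 -0.03 0.028 0 0 0 1; 0.125 -0.06 0.055 0 0 0 1; 0.188 -0.09 0.083 0 0 0 1; 0.25 -0.12 0.111 0 0 0 1; 0.25 -0.12 0.111 0 0 0 1; 0.25 -0.12 0.111 0 0 0 1; 0.25 -0.12 0.111 0 0 0 1; 0.25 -0.12 0.111 0 0 0 1; 0.25 -0.12 0.111 0 0 0 1; 0.25 -0.12 0.111 0 0 0 1; 0.25 -0.12 0.111 0 0 0 1"

```text
clock: 43.15
eef_pos: [530.0, 12.9, 158.3]
tool_rot: [3.141, -0.0, 1.12]
force: [-0.2, -0.0, -0.8]
width: 26.9
gripper_force: 59.3
```

Run:
```python
from h import *
resync(6); st()
plan([(529.9,11.3,184,64.2,1),(None,)*5+(6,)],vm=4)
```

```text
mean [529.87  13.4  196.08] sd [0.04 0.17 0.06] err [-0.01  2.11  0.21]
t 43.5 pos [529.8  13.6 196. ] err [-0.   0.2 -0.1] yaw 64.2 cmdyaw 64.2 F [-0.1 -0.1 -0.9] w 27.7 g 59.3
10 rows ->  [529.9  11.4 184.1  64.2   1. ]
-0.002 0.001 0.01 0 0 -0 1; -0.003 0.002 0.02 0 0 -0 1; -0.005 0.002 0.03 0 0 -0 1; -0.006 0.003 0.04 0 0 -0 1; -0.006 0.003 0.04 0 0 -0 1; -0.006 0.003 0.04 0 0 -0 1; -0.006 0.003 0.04 0 0 -0 1; -0.006 0.003 0.04 0 0 -0 1; -0.006 0.003 0.04 0 0 -0 1; -0.006 0.003 0.04 0 0 -0 1
```

move_arm --rows "-0.006 0.003 0 0 0 0 1; -0.006 0.003 0 0 0 0 1; -0.006 0.003 0.008 0 0 0 1; -0.006 0.003 0.016 0 0 0 1; -0.006 0.003 0.024 0 0 0 1; -0.006 0.003 0.032 0 0 0 1; -0.006 0.003 0.04 0 0 0 1; -0.006 0.003 0.04 0 0 0 1; -0.006 0.003 0.04 0 0 0 1"

```text
clock: 44.2
eef_pos: [529.8, 11.6, 145.8]
tool_rot: [-3.141, 0.0, 1.121]
force: [-0.6, 0.6, -0.7]
width: 27.2
gripper_force: 59.3
```

Run:
```python
from h import *
resync(4); st()
plan([(529.9,11.3,177.3,64.2,1),(None,)*5+(3,)],vm=2.5)
```

```text
mean [529.92  11.49 184.04] sd [0.05 0.02 0.06] err [ 0.02  0.1  -0.04]
t 44.4 pos [530.   11.5 184.1] err [0.  0.  0.1] yaw 64.2 cmdyaw 64.2 F [0.2 0.3 0.3] w 27.4 g 59.3
6 rows ->  [529.8  11.2 177.4  64.2   1. ]
-0 0 0.007 0 0 -0 1; -0 0 0.015 0 0 -0 1; -0.001 0 0.022 0 0 -0 1; -0.001 0 0.022 0 0 -0 1; -0.001 0 0.022 0 0 -0 1; -0.001 0 0.022 0 0 -0 1
```

Freely in the pocket. I'll lower it, release and rise in the next calls.

move_arm --rows "0 0 0.007 0 0 0 1; 0 0 0.015 0 0 0 1; 0 0 0.022 0 0 0 1; 0 0 0.022 0 0 0 1; 0 0 0.022 0 0 0 1; 0 0 0.022 0 0 0 1"

```text
clock: 44.9
eef_pos: [529.8, 11.5, 139.3]
tool_rot: [-3.141, 0.0, 1.121]
force: [-1.1, -0.1, -0.9]
width: 27.3
gripper_force: 59.5
```

move_arm --rows "0 0 0 0 0 0 0.2; 0 0 0 0 0 0 0; 0 0 0 0 0 0 -0.2; 0 0 -0.01 0 0 0 -0.2; 0 0 -0.05 0 0 0 -0.2; 0 0 -0.12 0 0 0 -0.2; 0 0 -0.2 0 0 0 -0.2; 0 0 -0.2 0 0 0 -0.2; 0 0 -0.2 0 0 0 -0.2"

```text
clock: 45.65
eef_pos: [530.9, 11.3, 201.3]
tool_rot: [3.139, -0.002, 1.121]
force: [0.6, 0.6, -0.7]
width: 51.2
gripper_force: 0.0
```

Run:
```python
from h import *
json.dump([529.9,11.4,237.4,64.2,-0.2],open('cmd.json','w'))
resync(3); st()
exec(open('tray.py').read())
plan([(500,-230,220,85,-0.2),(None,)*5+(2,)])
plan([(509.5,-401.7,100,90,-0.2),(None,)*5+(6,)])
```

```text
mean [529.66  11.82 237.53] sd [0.3  0.08 0.45] err [-0.24  0.42  0.13]
t 45.8 pos [529.3  11.9 237. ] err [-0.3  0.1 -0.5] yaw 64.2 cmdyaw 64.2 F [ 0.4  0.9 -0.3] w 51.3 g 0.0
mount [ 509.6 -401.7   30.8] 1.2 px [450.4 225.7] [228.8 328.6] area 89 111
mount [ 441.7 -394.    30.6] 1.0 px [449.2 248.5] [210.6 315.2] area 159 186
2 2
8 rows ->  [ 5.000e+02 -2.301e+02  2.201e+02  8.500e+01 -2.000e-01]
-0.128 0.044 0.01 0 0 -0.039 -0.2; -0.256 0.087 0.019 0 0 -0.077 -0.2; -0.384 0.131 0.029 0 0 -0.116 -0.2; -0.512 0.175 0.039 0 0 -0.154 -0.2; -0.641 0.218 0.049 0 0 -0.193 -0.2; -0.769 0.262 0.058 0 0 -0.231 -0.2; -0.769 0.262 0.058 0 0 -0.231 -0.2; -0.769 0.262 0.058 0 0 -0.231 -0.2
12 rows ->  [ 5.094e+02 -4.017e+02  1.001e+02  9.000e+01 -2.000e-01]
-0.095 0.014 0.067 0 0 -0.009 -0.2; -0.189 0.027 0.133 0 0 -0.019 -0.2; -0.284 0.041 0.2 0 0 -0.028 -0.2; -0.378 0.054 0.267 0 0 -0.037 -0.2; -0.473 0.068 0.334 0 0 -0.046 -0.2; -0.567 0.081 0.4 0 0 -0.056 -0.2; -0.567 0.081 0.4 0 0 -0.056 -0.2; -0.567 0.081 0.4 0 0 -0.056 -0.2; -0.567 0.081 0.4 0 0 -0.056 -0.2; -0.567 0.081 0.4 0 0 -0.056 -0.2; -0.567 0.081 0.4 0 0 -0.056 -0.2; -0.567 0.081 0.4 0 0 -0.056 -0.2
```

move_arm --rows "-0.128 0.044 0.01 0 0 -0.039 -0.2; -0.256 0.087 0.019 0 0 -0.077 -0.2; -0.384 0.131 0.029 0 0 -0.116 -0.2; -0.512 0.175 0.039 0 0 -0.154 -0.2; -0.641 0.218 0.049 0 0 -0.193 -0.2; -0.769 0.262 0.058 0 0 -0.231 -0.2; -0.769 0.262 0.058 0 0 -0.231 -0.2; -0.769 0.262 0.058 0 0 -0.231 -0.2"

```text
clock: 46.57
eef_pos: [498.5, -234.2, 181.8]
tool_rot: [-3.141, 0.001, 1.476]
force: [-0.9, 1.1, 0.7]
width: 51.1
gripper_force: 0.0
```

move_arm --rows "-0.095 0.014 0.067 0 0 -0.009 -0.2; -0.189 0.027 0.133 0 0 -0.019 -0.2; -0.284 0.041 0.2 0 0 -0.028 -0.2; -0.378 0.054 0.267 0 0 -0.037 -0.2; -0.473 0.068 0.334 0 0 -0.046 -0.2; -0.567 0.081 0.4 0 0 -0.056 -0.2; -0.567 0.081 0.4 0 0 -0.056 -0.2; -0.567 0.081 0.4 0 0 -0.056 -0.2; -0.567 0.081 0.4 0 0 -0.056 -0.2; -0.567 0.081 0.4 0 0 -0.056 -0.2; -0.567 0.081 0.4 0 0 -0.056 -0.2; -0.567 0.081 0.4 0 0 -0.056 -0.2"

```text
clock: 47.57
eef_pos: [510.8, -400.6, 62.8]
tool_rot: [3.14, -0.0, 1.574]
force: [0.2, -0.3, 0.6]
width: 51.3
gripper_force: 0.0
```

Run:
```python
from h import *
resync(4); st(); s=get_image('scene'); print([(c.round(1),a) for c,a,w in blobs(s,(175,275,300,365),dark(55),60)])
plan([(509.6,-401.7,60,90,-0.2),(None,)*5+(8,)],vm=35)
```

```text
mean [ 510.34 -401.3   100.55] sd [0.2  0.24 0.12] err [0.98 0.37 0.42]
t 47.8 pos [ 510.1 -401.6  100.4] err [-0.3 -0.3 -0.2] yaw 90.1 cmdyaw 90.0 F [ 0.3  0.3 -0.5] w 51.2 g 0.0
[(array([219.1, 296.6]), np.int32(1234)), (array([228.9, 328.8]), np.int32(119))]
10 rows ->  [ 5.097e+02 -4.016e+02  6.010e+01  9.000e+01 -2.000e-01]
-0.001 -0.001 0.068 0 0 0 -0.2; -0.001 -0.002 0.135 0 0 0 -0.2; -0.001 -0.002 0.135 0 0 0 -0.2; -0.001 -0.002 0.135 0 0 0 -0.2; -0.001 -0.002 0.135 0 0 0 -0.2; -0.001 -0.002 0.135 0 0 0 -0.2; -0.001 -0.002 0.135 0 0 0 -0.2; -0.001 -0.002 0.135 0 0 0 -0.2; -0.001 -0.002 0.135 0 0 0 -0.2; -0.001 -0.002 0.135 0 0 0 -0.2
```

move_arm --rows "0 -0.001 0.068 0 0 0 -0.2; 0 -0.001 0.12 0 0 0 -0.2; 0 -0.001 0.15 0 0 0 -0.2; 0 -0.001 0.178 0 0 0 -0.2; 0 -0.001 0.178 0 0 0 -0.2; 0 -0.001 0.178 0 0 0 -0.2; 0 -0.001 0.178 0 0 0 -0.2; 0 -0.001 0.178 0 0 0 -0.2; 0 -0.001 0.178 0 0 0 -0.2; 0 -0.001 0.178 0 0 0 -0.2"

```text
clock: 48.65
eef_pos: [509.8, -402.2, 9.2]
tool_rot: [3.141, 0.001, 1.572]
force: [-0.2, -0.2, 0.5]
width: 51.6
gripper_force: 0.0
```

move_arm --rows "0 0 0 0 0 0 1; 0 0 0 0 0 0 1; 0 0 0 0 0 0 1; 0 0 0 0 0 0 1; 0 0 0 0 0 0 1; 0 0 0 0 0 0 1"

```text
clock: 49.15
eef_pos: [509.7, -402.2, 9.2]
tool_rot: [3.141, 0.0, 1.572]
force: [-0.1, 0.8, 5.6]
width: 27.8
gripper_force: 59.0
```

Run:
```python
from h import *
json.dump([510,-401.5,47.1,90,1],open('cmd.json','w'))
resync(4); st()
print('tool offset of mount (x_t=+y): ', -401.7-cmd()[1], 'bottom below', cmd()[2]-20)
plan([(None,None,180,None,1),(500,-330,230,90,1),(None,)*5+(1,)])
plan([(510,-70,230,124.2,1),(None,)*5+(3,)])
```

```text
mean [ 509.69 -402.23   47.16] sd [0.01 0.01 0.01] err [-0.31 -0.73  0.06]
t 49.4 pos [ 509.7 -402.2   47.1] err [ 0.  0. -0.] yaw 90.1 cmdyaw 90.0 F [-0.5  0.1  6. ] w 27.6 g 59.0
tool offset of mount (x_t=+y):  0.5271860374434141 bottom below 27.163830718761076
8 rows ->  [ 500.1 -329.9  229.9   90.     1. ]
0 0 -0.111 0 0 -0 1; 0 0 -0.221 0 0 -0 1; 0 0 -0.332 0 0 -0 1; 0 0 -0.443 0 0 -0 1; 0.08 -0.011 -0.498 0 0 -0 1; 0.161 -0.022 -0.554 0 0 -0 1; 0.241 -0.032 -0.609 0 0 -0 1; 0.241 -0.032 -0.609 0 0 -0 1
10 rows ->  [510.  -70.1 229.9 124.2   1. ]
0.124 0.005 -0 0 0 -0.054 1; 0.248 0.009 -0 0 0 -0.109 1; 0.371 0.014 -0 0 0 -0.163 1; 0.495 0.019 -0 0 0 -0.217 1; 0.619 0.024 -0 0 0 -0.271 1; 0.743 0.028 -0 0 0 -0.326 1; 0.866 0.033 -0 0 0 -0.38 1; 0.866 0.033 -0 0 0 -0.38 1; 0.866 0.033 -0 0 0 -0.38 1; 0.866 0.033 -0 0 0 -0.38 1
```

move_arm --rows "0 0 -0.111 0 0 0 1; 0 0 -0.221 0 0 0 1; 0 0 -0.332 0 0 0 1; 0 0 -0.443 0 0 0 1; 0.08 -0.011 -0.498 0 0 0 1; 0.161 -0.022 -0.554 0 0 0 1; 0.241 -0.032 -0.609 0 0 0 1; 0.241 -0.032 -0.609 0 0 0 1; 0.241 -0.032 -0.609 0 0 0 1"

```text
clock: 50.1
eef_pos: [500.6, -328.3, 191.8]
tool_rot: [3.14, -0.0, 1.574]
force: [-0.4, -0.2, -1.4]
width: 27.7
gripper_force: 59.2
```

move_arm --rows "0.124 0.005 0 0 0 -0.054 1; 0.248 0.009 0 0 0 -0.109 1; 0.371 0.014 0 0 0 -0.163 1; 0.495 0.019 0 0 0 -0.217 1; 0.619 0.024 0 0 0 -0.271 1; 0.743 0.028 0 0 0 -0.326 1; 0.866 0.033 0 0 0 -0.38 1; 0.866 0.033 0 0 0 -0.38 1; 0.866 0.033 0 0 0 -0.38 1; 0.866 0.033 0 0 0 -0.38 1; 0.866 0.033 0 0 0 -0.38 1"

```text
clock: 51.02
eef_pos: [509.3, -72.1, 191.1]
tool_rot: [-3.141, 0.001, 2.165]
force: [-0.7, 0.7, -0.6]
width: 27.2
gripper_force: 59.2
```

Run:
```python
from h import *
resync(3); st()
plan([(534.7,-48.6,196,124.2,1),(None,)*5+(10,)],vm=25)
```

```text
mean [509.29 -71.86 229.17] sd [0.01 0.19 0.03] err [-0.69 -1.73 -0.7 ]
t 51.2 pos [509.3 -71.6 229.2] err [-0.   0.2  0. ] yaw 124.1 cmdyaw 124.2 F [ 0.4  0.7 -0.8] w 27.2 g 59.2
12 rows ->  [534.7 -48.4 195.9 124.2   1. ]
0.008 0.057 0.055 0 0 -0 1; 0.017 0.114 0.111 0 0 -0 1; 0.017 0.114 0.111 0 0 -0 1; 0.017 0.114 0.111 0 0 -0 1; 0.017 0.114 0.111 0 0 -0 1; 0.017 0.114 0.111 0 0 -0 1; 0.017 0.114 0.111 0 0 -0 1; 0.017 0.114 0.111 0 0 -0 1; 0.017 0.114 0.111 0 0 -0 1; 0.017 0.114 0.111 0 0 -0 1; 0.017 0.114 0.111 0 0 -0 1; 0.017 0.114 0.111 0 0 -0 1
```

move_arm --rows "0.008 0.057 0.055 0 0 0 1; 0.017 0.114 0.111 0 0 0 1; 0.017 0.114 0.111 0 0 0 1; 0.017 0.114 0.111 0 0 0 1; 0.017 0.114 0.111 0 0 0 1; 0.017 0.114 0.111 0 0 0 1; 0.017 0.114 0.111 0 0 0 1; 0.017 0.114 0.111 0 0 0 1; 0.017 0.114 0.111 0 0 0 1; 0.017 0.114 0.111 0 0 0 1; 0.017 0.114 0.111 0 0 0 1; 0.017 0.114 0.111 0 0 0 1"

```text
clock: 52.17
eef_pos: [534.8, -46.4, 158.1]
tool_rot: [3.141, 0.0, 2.169]
force: [0.8, -0.7, 0.1]
width: 27.3
gripper_force: 59.2
```

Run:
```python
from h import *
resync(4); st()
plan([(534.7,-48.6,196,124.2,1,2),(None,None,184,None,1),(None,)*5+(5,)],vm=3)
```

```text
mean [534.82 -46.36 195.99] sd [0.02 0.02 0.01] err [0.1  2.06 0.13]
t 52.4 pos [534.8 -46.4 196. ] err [-0. -0. -0.] yaw 124.3 cmdyaw 124.2 F [ 0.3  0.6 -0.6] w 27.1 g 59.2
11 rows ->  [534.6 -48.7 184.  124.2   1. ]
-0.006 -0.005 -0 0 0 -0 1; -0.006 -0.005 -0 0 0 -0 1; -0.006 -0.005 0.01 0 0 -0 1; -0.006 -0.005 0.02 0 0 -0 1; -0.006 -0.005 0.03 0 0 -0 1; -0.006 -0.005 0.04 0 0 -0 1; -0.006 -0.005 0.04 0 0 -0 1; -0.006 -0.005 0.04 0 0 -0 1; -0.006 -0.005 0.04 0 0 -0 1; -0.006 -0.005 0.04 0 0 -0 1; -0.006 -0.005 0.04 0 0 -0 1
```

move_arm --rows "-0.006 -0.005 0 0 0 0 1; -0.006 -0.005 0 0 0 0 1; -0.006 -0.005 0 0 0 0 1; -0.006 -0.005 0.01 0 0 0 1; -0.006 -0.005 0.02 0 0 0 1; -0.006 -0.005 0.03 0 0 0 1; -0.006 -0.005 0.04 0 0 0 1; -0.006 -0.005 0.04 0 0 0 1; -0.006 -0.005 0.04 0 0 0 1; -0.006 -0.005 0.04 0 0 0 1"

```text
clock: 53.2
eef_pos: [534.4, -48.7, 145.9]
tool_rot: [-3.141, -0.0, 2.169]
force: [0.4, 0.5, -0.1]
width: 27.5
gripper_force: 59.2
```

Run:
```python
from h import *
resync(4); st()
```

```text
mean [534.46 -48.74 184.01] sd [0.02 0.02 0.03] err [-0.13 -0.05  0.02]
t 53.4 pos [534.5 -48.7 184. ] err [0. 0. 0.] yaw 124.3 cmdyaw 124.2 F [-0.5  1.2 -0.7] w 27.5 g 59.2
```

move_arm --rows "0 0 0.007 0 0 0 1; 0 0 0.015 0 0 0 1; 0 0 0.022 0 0 0 1; 0 0 0.022 0 0 0 1; 0 0 0.022 0 0 0 1; 0 0 0.022 0 0 0 1"

```text
clock: 53.9
eef_pos: [534.4, -48.7, 139.2]
tool_rot: [-3.141, -0.0, 2.169]
force: [0.1, -0.0, -1.2]
width: 27.2
gripper_force: 59.3
```

move_arm --rows "0 0 0 0 0 0 0.2; 0 0 0 0 0 0 0; 0 0 0 0 0 0 -0.2; 0 0 -0.01 0 0 0 -0.2; 0 0 -0.05 0 0 0 -0.2; 0 0 -0.12 0 0 0 -0.2; 0 0 -0.25 0 0 0 -0.2; 0 0 -0.35 0 0 0 -0.2; 0 0 -0.45 0 0 0 -0.2; 0 0 -0.45 0 0 0 -0.2; 0 0 -0.45 0 0 0 -0.2"

```text
clock: 54.82
eef_pos: [535.8, -48.9, 276.2]
tool_rot: [3.138, 0.002, 2.169]
force: [0.1, -0.4, -1.0]
width: 51.1
gripper_force: 0.0
```

Run:
```python
from h import *
json.dump([534.5,-48.7,312.4,124.2,-0.2],open('cmd.json','w'))
resync(4); st()
plan([(430,160,360,130,-0.2),(None,)*5+(3,)])
```

```text
mean [534.06 -48.36 311.76] sd [0.36 0.07 0.58] err [-0.44  0.34 -0.64]
t 55.0 pos [533.7 -48.4 311.2] err [-0.3 -0.  -0.6] yaw 124.3 cmdyaw 124.2 F [-0.2 -0.2  0.1] w 51.3 g 0.0
9 rows ->  [ 4.299e+02  1.598e+02  3.601e+02  1.300e+02 -2.000e-01]
0.128 0.017 -0.027 0 0 -0.011 -0.2; 0.256 0.034 -0.054 0 0 -0.021 -0.2; 0.385 0.052 -0.08 0 0 -0.032 -0.2; 0.513 0.069 -0.107 0 0 -0.043 -0.2; 0.641 0.086 -0.134 0 0 -0.054 -0.2; 0.769 0.103 -0.161 0 0 -0.064 -0.2; 0.769 0.103 -0.161 0 0 -0.064 -0.2; 0.769 0.103 -0.161 0 0 -0.064 -0.2; 0.769 0.103 -0.161 0 0 -0.064 -0.2
```

move_arm --rows "0.128 0.017 -0.027 0 0 -0.011 -0.2; 0.256 0.034 -0.054 0 0 -0.021 -0.2; 0.385 0.052 -0.08 0 0 -0.032 -0.2; 0.513 0.069 -0.107 0 0 -0.043 -0.2; 0.641 0.086 -0.134 0 0 -0.054 -0.2; 0.769 0.103 -0.161 0 0 -0.064 -0.2; 0.769 0.103 -0.161 0 0 -0.064 -0.2; 0.769 0.103 -0.161 0 0 -0.064 -0.2; 0.769 0.103 -0.161 0 0 -0.064 -0.2"

```text
clock: 55.77
eef_pos: [430.0, 158.9, 322.0]
tool_rot: [-3.14, 0.0, 2.269]
force: [-1.7, -1.0, -0.6]
width: 51.4
gripper_force: 0.0
```

Run:
```python
from h import *
resync(3); st()
t=snap('top');s=snap('scene')
T=blobs(t,(290,165,355,222),dark(45),40); S=blobs(s,(300,190,362,236),dark(50),25)
for b in T:
    for c in S:
        p,e=tri(t,b[0],s,c[0])
        if e<5 and 155<p[2]<180: print(p.round(1),round(e,1),b[0].round(1),c[0].round(1),b[1],c[1])
print(len(T),len(S),[(c.round(1),a) for c,a,w in S])
print('finished',onz(t,*min(blobs(t,(142,244,168,268),dark(70),80),key=lambda b:-b[1])[0],203))
P=blobs(t,(190,150,240,200),dark(50),15); print('post',[(c.round(1),a,onz(t,*c,300).round(1)) for c,a,w in P])
cc=lambda d,x,y,w,h,k:cv2.resize(d['img'][y:y+h,x:x+w,::-1],None,fx=k,fy=k,interpolation=cv2.INTER_CUBIC)
cv2.imwrite('pics/c11.png',np.hstack([cc(t,190,120,190,150,2),cc(s,280,90,140,150,2)]))
```

```text
mean [430.52 157.82 360.2 ] sd [0.12 0.19 0.05] err [ 0.57 -2.    0.14]
t 55.9 pos [430.6 157.7 360.3] err [ 0.1 -0.2  0.1] yaw 129.8 cmdyaw 130.0 F [-0.5 -0.1 -0.1] w 50.9 g 0.0
[637.1 -39.4 163.8] 0.8 [331.4 174.6] [342.2 224.5] 91 65
[534.4 -47.7 164.3] 0.2 [334.9 211.9] [309.2 213.7] 97 62
5 3 [(array([328.8, 196. ]), np.int32(437)), (array([309.2, 213.7]), np.int32(62)), (array([342.2, 224.5]), np.int32(65))]
finished [420.64237304 412.97641559 203.        ]
post [(array([209.9, 182. ]), np.int32(103), array([587.4, 253.8, 300. ]))]
```

View pics/c11.png

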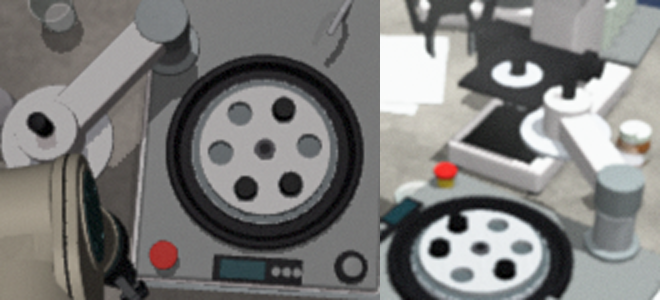

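The top and scene views show three mounts seated in the plate, the finished one on the insert at scene (349,123), and the head out with its post at top (210,182). Now swing home.

Run:
```python
from h import *
s=snap('scene'); g=s['img'].max(2)
for r in range(118,134): print(r,' '.join('%3d'%x for x in g[r,332:366]))
print(proj(s,(419,410,190)),proj(s,(419,410,203)),proj(s,(420.6,413,203)))
H=np.array([732,118.]); w=lambda a,cl:(*(H+198.7*np.array([np.cos(np.radians(a)),np.sin(np.radians(a))])),296,a,cl,1)
plan([(540,215,375,136.8,-0.2),(*w(136.8,0)[:2],375,136.8,-0.2),(None,)*5+(4,)])
plan([(None,None,296,136.8,-0.2),(None,)*5+(3,),(None,)*4+(0.25,4)])
plan([w(a,0.25) for a in np.linspace(136.8,178,13)[1:]])
plan([w(a,0.25) for a in np.linspace(178,216,13)[1:]])
```

```text
118  67  72  69  70  71  71  67  72  69  71  70  69  66  65  66  62  67  67  60  65  63  62  63  62  63  61  60  59  56  58  56  55  58  56
119  69  73  71  67  74  69  72  67  71  68  71  79  77  67  64  63  57  64  62  61  59  59  60  62  54  61  59  59  55  63  59  53  55  54
120  68  68  69  73  70  71  73  71  79 100 122 138 128 100  70  60  63  65  61  58  65  87  96  85  64  61  58  59  53  56  61  55  56  55
121  73  76  77  72  66  70  84 103 144 187 217 224 203 143  79  62  61  58  62  60  86 160 191 167 124  99  71  56  58  57  59  57  58  56
122  76  74  69  67  72  92 139 188 228 242 248 249 238 174  85  59  63  58  60  58 105 207 243 238 223 191 139  87  60  55  60  60  61  53
123  68  74  72  66  97 157 213 242 248 250 250 250 239 179  92  60  61  59  62  54 115 217 251 251 250 243 217 155  91  60  61  54  58  57
124  69  65  70  83 151 220 246 250 249 249 250 248 233 153  77  56  63  62  56  60 104 217 250 250 250 250 246 218 143  77  58  58  57  55
125  67  71  70 105 194 244 250 250 248 249 248 242 204 126  64  55  60  57  56  55 108 211 247 250 249 250 250 244 203 
[... 2105 characters left out ...]
 0 0 0 -0.191 0.25; -0.042 -0.233 0 0 0 -0.229 0.25; -0.057 -0.27 0 0 0 -0.267 0.25; -0.074 -0.305 0 0 0 -0.305 0.25; -0.094 -0.34 0 0 0 -0.343 0.25; -0.115 -0.373 0 0 0 -0.381 0.25; -0.138 -0.405 0 0 0 -0.42 0.25; -0.164 -0.436 0 0 0 -0.458 0.25
12 rows ->  [5.713e+02 1.100e+00 2.960e+02 2.160e+02 2.000e-01]
-0.001 -0.036 0 0 0 -0.035 0.25; -0.004 -0.073 0 0 0 -0.07 0.25; -0.009 -0.109 0 0 0 -0.105 0.25; -0.016 -0.145 0 0 0 -0.141 0.25; -0.025 -0.18 0 0 0 -0.176 0.25; -0.036 -0.215 0 0 0 -0.211 0.25; -0.048 -0.25 0 0 0 -0.246 0.25; -0.063 -0.283 0 0 0 -0.281 0.25; -0.08 -0.316 0 0 0 -0.316 0.25; -0.098 -0.347 0 0 0 -0.352 0.25; -0.118 -0.378 0 0 0 -0.387 0.25; -0.14 -0.408 0 0 0 -0.422 0.25
```

move_arm --rows "-0.029 0.134 -0.016 0 0 -0.025 -0.2; -0.059 0.268 -0.033 0 0 -0.051 -0.2; -0.088 0.402 -0.049 0 0 -0.076 -0.2; -0.089 0.504 -0.049 0 0 -0.076 -0.2; -0.09 0.606 -0.049 0 0 -0.076 -0.2; -0.09 0.606 -0.049 0 0 -0.076 -0.2; -0.09 0.606 -0.049 0 0 -0.076 -0.2; -0.09 0.606 -0.049 0 0 -0.076 -0.2; -0.09 0.606 -0.049 0 0 -0.076 -0.2; -0.09 0.606 -0.049 0 0 -0.076 -0.2"

```text
clock: 56.9
eef_pos: [586.4, 254.6, 338.0]
tool_rot: [3.141, -0.0, 2.387]
force: [-1.1, -0.3, 0.3]
width: 51.4
gripper_force: 0.0
```

move_arm --rows "0 0 0.05 0 0 0 -0.2; 0 0 0.1 0 0 0 -0.2; 0 0 0.15 0 0 0 -0.2; 0 0 0.21 0 0 0 -0.2; 0 0 0.263 0 0 0 -0.2; 0 0 0.263 0 0 0 -0.2; 0 0 0.263 0 0 0 0.25; 0 0 0.263 0 0 0 0.25; 0 0 0.263 0 0 0 0.25; 0 0 0.263 0 0 0 0.25"

```text
clock: 57.73
eef_pos: [587.5, 255.6, 259.8]
tool_rot: [3.14, 0.001, 2.389]
force: [1.0, 0.0, 0.9]
width: 32.1
gripper_force: 0.0
```

move_arm --rows "-0.001 -0.039 0 0 0 -0.038 0.25; -0.004 -0.079 0 0 0 -0.076 0.25; -0.01 -0.118 0 0 0 -0.114 0.25; -0.018 -0.157 0 0 0 -0.153 0.25; -0.029 -0.195 0 0 0 -0.191 0.25; -0.042 -0.233 0 0 0 -0.229 0.25; -0.057 -0.27 0 0 0 -0.267 0.25; -0.074 -0.305 0 0 0 -0.305 0.25; -0.094 -0.34 0 0 0 -0.343 0.25; -0.115 -0.373 0 0 0 -0.381 0.25; -0.138 -0.405 0 0 0 -0.42 0.25; -0.164 -0.436 0 0 0 -0.458 0.25"

```text
clock: 58.73
eef_pos: [532.7, 127.5, 259.1]
tool_rot: [3.139, -0.0, 3.112]
force: [-0.3, 2.3, 0.0]
width: 31.9
gripper_force: 1.3
```

move_arm --rows "-0.001 -0.036 0 0 0 -0.035 0.25; -0.004 -0.073 0 0 0 -0.07 0.25; -0.009 -0.109 0 0 0 -0.105 0.25; -0.016 -0.145 0 0 0 -0.141 0.25; -0.025 -0.18 0 0 0 -0.176 0.25; -0.036 -0.215 0 0 0 -0.211 0.25; -0.048 -0.25 0 0 0 -0.246 0.25; -0.063 -0.283 0 0 0 -0.281 0.25; -0.08 -0.316 0 0 0 -0.316 0.25; -0.098 -0.347 0 0 0 -0.352 0.25; -0.118 -0.378 0 0 0 -0.387 0.25; -0.14 -0.408 0 0 0 -0.422 0.25"

```text
clock: 59.73
eef_pos: [570.3, 2.7, 258.9]
tool_rot: [3.14, -0.001, -2.51]
force: [-2.2, 1.2, 1.4]
width: 31.7
gripper_force: 1.2
```

Run:
```python
from h import *
resync(4); st()
H=np.array([732,118.]); w=lambda a,cl:(*(H+198.7*np.array([np.cos(np.radians(a)),np.sin(np.radians(a))])),296,a,cl,1)
plan([w(a,0.25) for a in (217,218,219,220,221,222,222.8,223.4)]+[(None,)*5+(3,)])
```

```text
mean [571.83   1.19 297.06] sd [0.26 1.11 0.08] err [0.55 0.11 1.06]
t 59.9 pos [571.5   2.6 296.9] err [-0.4  1.5 -0.1] yaw -144.1 cmdyaw 216.0 F [ 0.6 -0.1 -0.4] w 31.9 g 0.0
11 rows ->  [ 5.876e+02 -1.850e+01  2.959e+02  2.234e+02  2.000e-01]
0.001 -0.01 0.004 0 0 -0.011 0.25; 0.001 -0.022 0.004 0 0 -0.022 0.25; 0.001 -0.033 0.004 0 0 -0.033 0.25; -0 -0.045 0.004 0 0 -0.044 0.25; -0.001 -0.057 0.004 0 0 -0.056 0.25; -0.002 -0.068 0.004 0 0 -0.067 0.25; -0.003 -0.077 0.004 0 0 -0.076 0.25; -0.004 -0.084 0.004 0 0 -0.082 0.25; -0.004 -0.084 0.004 0 0 -0.082 0.25; -0.004 -0.084 0.004 0 0 -0.082 0.25; -0.004 -0.084 0.004 0 0 -0.082 0.25
```

move_arm --rows "0.001 -0.01 0.004 0 0 -0.011 0.25; 0.001 -0.022 0.004 0 0 -0.022 0.25; 0.001 -0.033 0.004 0 0 -0.033 0.25; 0 -0.045 0.004 0 0 -0.044 0.25; -0.001 -0.057 0.004 0 0 -0.056 0.25; -0.002 -0.068 0.004 0 0 -0.067 0.25; -0.003 -0.077 0.004 0 0 -0.076 0.25; -0.004 -0.084 0.004 0 0 -0.082 0.25; -0.004 -0.084 0.004 0 0 -0.082 0.25; -0.004 -0.084 0.004 0 0 -0.082 0.25; -0.004 -0.084 0.004 0 0 -0.082 0.25"

```text
clock: 60.85
eef_pos: [587.0, -17.0, 257.2]
tool_rot: [-3.141, -0.0, -2.384]
force: [-1.6, 0.4, 0.7]
width: 32.5
gripper_force: 0.7
```

Run:
```python
from h import *
resync(4); st(); s=get_image('scene'); print([(c.round(1),a,w) for c,a,w in blobs(s,(318,160,342,190),dark(60),10)])
```

```text
mean [587.   -17.02 295.27] sd [0.01 0.01 0.01] err [-0.62  1.48 -0.6 ]
t 61.0 pos [587.  -17.  295.3] err [-0.  0.  0.] yaw -136.6 cmdyaw 223.4 F [-1.   0.8  0.6] w 31.8 g 0.6
[(array([332.5, 170.7]), np.int32(253), array([20, 25], dtype=int32))]
```

move_arm --rows "0 -0.005 0 0 0 0 0.25; 0 -0.01 0 0 0 0 0.25; 0 -0.015 0 0 0 0 0.25; 0 -0.015 0 0 0 0 0.25; 0 -0.015 0 0 0 0 0.25"

```text
clock: 61.52
eef_pos: [586.8, -16.9, 257.1]
tool_rot: [3.133, -0.002, -2.382]
force: [-10.4, 6.3, 6.3]
width: 31.9
gripper_force: 5.6
```

The head is against its stop. I'll back off, rise, and measure the button before pressing it.

move_arm --rows "0 0.01 0 0 0 0 0.25; 0 0.02 0 0 0 0 0.1; 0 0.02 0 0 0 0 -0.1; 0 0.02 -0.05 0 0 0 -0.1; 0 0.02 -0.15 0 0 0 -0.1; 0 0.02 -0.27 0 0 0 -0.1; 0 0.02 -0.27 0 0 0 -0.1; 0 0.02 -0.27 0 0 0 -0.1"

```text
clock: 62.18
eef_pos: [587.9, -16.8, 340.7]
tool_rot: [-3.137, 0.004, -2.384]
force: [-0.1, 0.0, -0.9]
width: 47.1
gripper_force: 0.0
```

Run:
```python
from h import *
resync(4); c=cmd(); c[4]=-0.1; json.dump(c,open('cmd.json','w')); st()
plan([(450,60,375,150,1),(None,)*5+(1,)])
```

```text
mean [585.84 -16.17 375.73] sd [0.48 0.2  0.72] err [-1.16  0.85 80.46]
t 62.4 pos [585.4 -15.9 375. ] err [-0.5  0.2 -0.7] yaw -136.6 cmdyaw 223.4 F [-0.4 -0.2  0.3] w 47.1 g 0.0
12 rows ->  [449.8  60.  375.1 150.    1. ]
0.014 0.045 0 0 0 0.074 1; 0.028 0.09 0 0 0 0.148 1; 0.042 0.135 0.001 0 0 0.222 1; 0.056 0.18 0.001 0 0 0.296 1; 0.07 0.225 0.001 0 0 0.371 1; 0.084 0.27 0.001 0 0 0.445 1; 0.098 0.315 0.002 0 0 0.519 1; 0.113 0.36 0.002 0 0 0.593 1; 0.127 0.405 0.002 0 0 0.667 1; 0.141 0.45 0.002 0 0 0.741 1; 0.155 0.496 0.002 0 0 0.815 1; 0.155 0.496 0.002 0 0 0.815 1
```

move_arm --rows "0.014 0.045 0 0 0 0.074 1; 0.028 0.09 0 0 0 0.148 1; 0.042 0.135 0 0 0 0.222 1; 0.056 0.18 0 0 0 0.296 1; 0.07 0.225 0 0 0 0.371 1; 0.084 0.27 0 0 0 0.445 1; 0.098 0.315 0 0 0 0.519 1; 0.113 0.36 0 0 0 0.593 1; 0.127 0.405 0 0 0 0.667 1; 0.141 0.45 0 0 0 0.741 1; 0.155 0.496 0 0 0 0.815 1; 0.155 0.496 0 0 0 0.815 1"

```text
clock: 63.38
eef_pos: [447.3, 61.6, 337.3]
tool_rot: [-3.14, -0.003, 2.618]
force: [-0.4, 0.6, -0.1]
width: 0.1
gripper_force: 0.0
```

Run:
```python
from h import *
resync(4); st(); t=get_image('top'); s=get_image('scene')
def ringc(d,b,th):
    x0,y0,x1,y1=b; g=d['img'][y0:y1,x0:x1].max(2); m=(g<th).astype(np.uint8)
    n,l,q,c=cv2.connectedComponentsWithStats(m); i=1+np.argmax(q[1:,4])
    (x,y),r=cv2.minEnclosingCircle(np.argwhere(l==i)[:,::-1].astype(np.float32)); return (x+x0,y+y0),r,q[i].tolist()
print(ringc(t,(352,240,382,268),70),ringc(s,(248,210,278,236),60))
g=t['img'].max(2); 
for r in range(244,264): print(r,' '.join('%3d'%x for x in g[r,354:380]))
g=s['img'].max(2)
for r in range(213,234): print(r,' '.join('%3d'%x for x in g[r,250:276]))
P=blobs(t,(300,165,345,205),dark(50),30); print('post',[(c.round(1),a) for c,a,w in P])
```

```text
mean [449.82  60.34 375.89] sd [0.65 0.42 0.18] err [-0.02  0.29  0.76]
t 63.6 pos [450.5  59.9 376.1] err [ 0.6 -0.5  0.2] yaw 150.2 cmdyaw 150.0 F [0.4 0.1 0.3] w 0.0 g 0.0
((365.0, 253.30000019073486), 8.360123634338379, [5, 5, 17, 17, 138]) ((262.0, 223.5), 6.500100135803223, [8, 11, 13, 8, 59])
244 119 119 119 119 119 119 119 121 117 115 113 112 111 113 118 117 119 117 117 117 120 116 118 118 108 103
245 116 119 118 120 120 119 117 111  98  78  66  66  65  93 106 114 120 117 118 117 118 117 117 117 110 102
246 117 120 123 119 120 116 101  63  36  37  35  34  35  41  50  74 109 117 121 119 119 119 116 117 108 101
247 119 120 118 118 115  85  63  38  32  30  40  41  45  37  26  37  58  91 117 116 119 120 118 117 107 102
248 119 119 119 115  98  49  38  35  34  51  74  84  86  73  55  38  31  54 111 121 117 119 116 115 103 100
249 120 119 117 105  60  32  33  34  59  97 122 124 122 117 110  69  39  38  73 112 118 118 119 117 101 102
250 119 118 117 100  37  29  37  51 100 128 126 123 120 121 117 107  66  33  38  77 118 121 117 119 105 112
251 119 118 117  75  35  34  37  73 123 126
[... 2973 characters left out ...]
175 177
228 177 176 177 173 174 159 124  83  54  35  20  16  19  26  27  47  72 101 140 160 170 174 173 177 174 179
229 171 171 168 178 176 168 159 141 122  98  72  65  66  71  86 108 136 155 167 171 176 171 174 179 172 174
230 162 169 172 176 179 174 174 172 168 154 141 138 139 139 145 157 166 172 174 176 174 177 173 174 178 172
231 135 153 163 167 173 175 173 176 173 175 171 170 172 173 173 173 175 177 176 168 175 172 175 175 175 173
232 108 126 143 150 165 169 176 175 176 173 174 173 175 174 175 174 175 174 175 178 175 174 173 172 173 178
233 113 103 111 130 145 157 160 169 171 172 172 173 178 174 177 176 173 176 178 173 175 179 174 176 172 176
post [(array([323.6, 183.5]), np.int32(84))]
```

Run:
```python
from h import *
t=get_image('top'); s=get_image('scene')
print(tri(t,(365.8,252.7),s,(262,219.4)))
P=blobs(t,(312,172,335,200),dark(60),30); print([(c.round(1),a,w) for c,a,w in P])
Q=blobs(s,(322,160,340,190),dark(60),30);print([(c.round(1),a,w) for c,a,w in Q])
resync(2)
plan([(430,-131,300,95,1),(None,)*5+(3,)])
```

```text
(array([ 425.95278023, -128.79168893,  155.86172536]), np.float64(0.07233776437708374))
[(array([323.7, 183.4]), np.int32(90), array([10, 12], dtype=int32))]
[(array([333. , 161.7]), np.int32(63), array([18,  6], dtype=int32)), (array([330.4, 175.4]), np.int32(101), array([ 8, 16], dtype=int32))]
mean [450.19  59.87 376.18] sd [0.05 0.03 0.01] err [ 0.37 -0.47  0.29]
11 rows ->  [ 430.1 -131.1  300.    95.     1. ]
-0.032 -0.073 0.032 0 0 0.076 1; -0.065 -0.146 0.063 0 0 0.153 1; -0.097 -0.219 0.095 0 0 0.229 1; -0.13 -0.292 0.127 0 0 0.306 1; -0.162 -0.365 0.159 0 0 0.382 1; -0.195 -0.439 0.19 0 0 0.459 1; -0.227 -0.512 0.222 0 0 0.535 1; -0.26 -0.585 0.254 0 0 0.611 1; -0.26 -0.585 0.254 0 0 0.611 1; -0.26 -0.585 0.254 0 0 0.611 1; -0.26 -0.585 0.254 0 0 0.611 1
```

The button top is at (426,-129,156). The head now sits about 4 mm further home than at the start, with the post over the plate centre.

move_arm --rows "-0.032 -0.073 0.032 0 0 0.076 1; -0.065 -0.146 0.063 0 0 0.153 1; -0.097 -0.219 0.095 0 0 0.229 1; -0.13 -0.292 0.127 0 0 0.306 1; -0.162 -0.365 0.159 0 0 0.382 1; -0.195 -0.439 0.19 0 0 0.459 1; -0.227 -0.512 0.222 0 0 0.535 1; -0.26 -0.585 0.254 0 0 0.611 1; -0.26 -0.585 0.254 0 0 0.611 1; -0.26 -0.585 0.254 0 0 0.611 1; -0.26 -0.585 0.254 0 0 0.611 1"

```text
clock: 64.8
eef_pos: [430.2, -130.3, 262.1]
tool_rot: [-3.142, -0.0, 1.661]
force: [0.4, -0.2, 0.5]
width: -0.1
gripper_force: 0.0
```

Run:
```python
from h import *
resync(4)
plan([(426,-129,185,95,1),(None,)*5+(7,)],vm=30)
```

```text
mean [ 430.45 -129.79  300.29] sd [0.02 0.06 0.04] err [0.36 1.34 0.31]
11 rows ->  [ 425.9 -129.   185.1   95.     1. ]
0.001 -0.004 0.096 0 0 0 1; 0.002 -0.007 0.192 0 0 0 1; 0.003 -0.011 0.288 0 0 0 1; 0.004 -0.015 0.384 0 0 0 1; 0.004 -0.015 0.384 0 0 0 1; 0.004 -0.015 0.384 0 0 0 1; 0.004 -0.015 0.384 0 0 0 1; 0.004 -0.015 0.384 0 0 0 1; 0.004 -0.015 0.384 0 0 0 1; 0.004 -0.015 0.384 0 0 0 1; 0.004 -0.015 0.384 0 0 0 1
```

move_arm --rows "0.001 -0.004 0.096 0 0 0 1; 0.002 -0.007 0.192 0 0 0 1; 0.003 -0.011 0.288 0 0 0 1; 0.004 -0.015 0.35 0 0 0 1; 0.004 -0.015 0.384 0 0 0 1; 0.004 -0.015 0.384 0 0 0 1; 0.004 -0.015 0.384 0 0 0 1; 0.004 -0.015 0.384 0 0 0 1; 0.004 -0.015 0.384 0 0 0 1"

```text
clock: 65.75
eef_pos: [426.3, -130.0, 147.8]
tool_rot: [3.139, 0.001, 1.66]
force: [0.1, 0.1, 0.2]
width: 0.3
gripper_force: 0.0
```

move_arm --rows "0 0 0.01 0 0 0 1; 0 0 0.02 0 0 0 1; 0 0 0.03 0 0 0 1; 0 0 0.04 0 0 0 1; 0 0 0.05 0 0 0 1; 0 0 0.05 0 0 0 1; 0 0 0.05 0 0 0 1"

```text
clock: 66.33
eef_pos: [425.4, -129.9, 131.8]
tool_rot: [-3.141, -0.0, 1.66]
force: [-1.7, 0.5, 1.8]
width: -0.2
gripper_force: 1.3
```

move_arm --rows "0 0 0.008 0 0 0 1; 0 0 0.016 0 0 0 1; 0 0 0.02 0 0 0 1; 0 0 0.024 0 0 0 1; 0 0 0.024 0 0 0 1; 0 0 0.024 0 0 0 1"

```text
clock: 66.83
eef_pos: [425.7, -129.9, 127.3]
tool_rot: [3.139, -0.003, 1.659]
force: [-7.1, 4.0, 41.1]
width: -0.2
gripper_force: 20.3
```

The force climbed to 41 N, so the button is bottomed out. I'll retreat.

move_arm --rows "0 0 -0.03 0 0 0 1; 0 0 -0.12 0 0 0 1; 0 0 -0.25 0 0 0 1; 0 0 -0.38 0 0 0 1; 0 0 -0.5 0 0 0 1; 0 0 -0.6 0 0 0 1; 0 0 -0.6 0 0 0 1; 0 0 -0.6 0 0 0 1; 0 0 -0.6 0 0 0 1; 0 0 -0.6 0 0 0 1"

```text
clock: 67.67
eef_pos: [424.5, -129.5, 303.5]
tool_rot: [-3.139, -0.001, 1.66]
force: [-0.0, 0.2, 0.6]
width: 0.1
gripper_force: 0.0
```

Run:
```python
from h import *
t=get_image('top'); s=get_image('scene')
print([(c.round(1),a) for c,a,w in blobs(t,(312,172,335,200),dark(60),30)],[(c.round(1),a) for c,a,w in blobs(t,(142,244,168,268),dark(70),80)])
g=s['img'].max(2)
print(g[216:226,262])
exec(open('tray.py').read())
print(read_state()['force'],read_state()['qd'].round(3))
```

```text
[(array([323.6, 183.5]), np.int32(90))] [(array([153.9, 255.3]), np.int32(140))]
[168 167 172 177 173 175 158 119  91  56]
0 1
[ 0.55794766  0.21177128 -0.50682502] [-0.001 -0.004  0.004 -0.006  0.001  0.003 -0.002]
```

Run:
```python
from h import *
s=get_image('scene')
B=[(c.round(1),a) for c,a,w in blobs(s,(295,195,362,236),dark(50),15)]; print(B)
print(s['img'].max(2)[[224,213,201],[342,309,318]])
near=lambda p:any(np.hypot(*(c-p))<2.5 for c,a in B)
if near((342.2,224.5)) and near((309.2,213.7)): print(finish_job())
```

```text
[(array([298.3, 201. ]), np.int32(108)), (array([359.7, 204.2]), np.int32(21)), (array([308., 215.]), np.int32(41)), (array([342. , 224.1]), np.int32(74)), (array([296.7, 231.8]), np.int32(37))]
[ 15  45 139]
the job is handed in; nothing more can be done
None
```

The job is handed in. The finished mount stands over the aperture, three new mounts are in pockets, the wide mount is still in the tray, the head is home, and the start button was pressed and came back out; no pass/fail result was returned, and one plate mount was hidden under the head at the final check.

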